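# Set the buffers to warm on their plates

### The arm

A 6-joint arm with a two-finger parallel gripper is mounted at the origin on the work surface. World frame = base frame: x ahead of the robot, y to its left, z up, the work surface at z = 0. Lengths are in m, angles in rad, forces in N, time in s.
With the tool pointing down it reaches from about 0.35 to 0.775 m from the base axis. Payload 5.5 kg.
Tool frame: the origin (TCP) lies midway between the tips of the shut fingers; the grasp point (between the pads) lies 19 mm behind it; z points along the fingers, y is the direction in which the jaws open and shut (so a half turn about z gives the same grasp; the last joint's range is limited). The gripper opens to 85 mm and grips with 20 to 120 N. Pads are 22 mm wide; open, the fingers measure 114 mm over their backs; the gripper's body (76 mm by 85 mm) begins 54 mm behind the grasp point. The pads swing forward as they close: fully open they stand 13 mm farther back than shut.
Start: joints at [0.98, 0.313, 0.046, 1.304, 0, 1.431], TCP at [0.251, 0.518, 0.231] pointing down, gripper open.
Joint ranges: [-2.76, 2.76], [-0.86, 1.69], [-1.03, 1.26], [-2.2, 2.34], [-1.47, 1.5], [-3.14, 3.14]. Speed limits (rad/s): [2.57, 2.57, 3.14, 3.14, 3.14, 3.14].

### API

Orientations are given as a unit quaternion [w, x, y, z].
In Python, from workcell import env gives the robot as it stands.
- The arm moves only by the shell command python3 -m creep 'ROWS' [OPENING] [FORCE]. ROWS is JSON, a list of rows, each a list of 6 numbers: the shift along the tool's x, y, z in m, then the turn, a rotation vector about the tool's x, y, z in degrees. A call has exactly 8 rows; each row is the pose to reach, as a shift and turn from the pose commanded when the call began, along the tool's axes at that moment; what a row does not reach only later rows make up. A row lasts 1/10 s, in which the tool goes at most 50 mm and 8.59 degrees, less where a joint would pass 70% of its speed; a pose out of reach is approached as far as the arm can. A call with a gripper value outside its range is refused whole. OPENING is the finger opening in m, from 0 to 0.0854, set as the call begins (- or left out, the last holds). The fingers move at their own pace and stop on an object; FORCE is the grip in N (left out, the last holds). Time passes only in rows, so rows that repeat a pose let the fingers close, or fill a call up. It gives the time, the measured TCP pose, the force and the opening at its end, in the units of the state.
- env.get_state(): the state, without advancing time (a new reading comes with each control period).
- env.read_camera(name): name is "scene" or "top" or "wrist"; returns (picture, depth): 480x640x3 uint8, blue, green, red; 480x640 float32, m along the optical axis (not along the pixel's ray), 0 where there is no reading.
- env.camera_params(name): a dict with "fx", "fy", "cx", "cy" (pixels), "position" and "orientation" of the camera in the world. Camera axes: x right, y up, looking along -z (the intrinsics and any distortion apply to the point x, -y, -z); pixel columns grow to the right and rows downward; lengths in m; the calibration is good to about 2 mm. A picture is of the moment at which its call begins: read the wrist's pose just before it. camera_params takes no time and is no camera call; for the wrist camera it gives the pose at the moment of the call.
- env.hand_in(): hands the job in, once; it reports no verdict.
The state is a dict: "clock": time; "joint_pos": joint angles; "qvel": joint speeds; "tau": joint torques, N m; "tcp_pos": TCP position; "orientation": TCP orientation; "wrist_force": force on the tool from outside, world axes, zero at the start; "ft_torque": the same for the moment, N m; "finger_gap": finger opening in m.
Only numpy, scipy, OpenCV 4.12 (cv2) and the standard library are available. Lean on these libraries where they do the work, as an engineer would, in place of code of your own. Each camera call takes 0.05 s, during which the arm holds its last target. There are 200 camera calls.

### The job

Get the buffers warming: stand each of the three blue-capped round glass jars on the middle of the stirrer hotplate of its size (large on large, middle-sized on middle-sized, small on small), and stand the loose square bottle in the middle of the gap between the two square bottles on the long warming plate, squarely in line with them and without shifting them. Keep every jar and bottle upright and set each one down gently.

Things in the scene. Friction and masses are not known exactly. Their poses are not given: they have to be found in the camera images.
- jar_large_center (a point): The large round jar: clear glass, 64 mm in diameter and 80 mm tall with a round blue screw cap (6 mm narrower, the top 18 mm), loose, standing upright on the bench. The point is its centre, half-way up (40 mm above its foot); z is its axis, up. All other clutter within reach of the jars, bottles and plates is under 70 mm tall and stands at least 25 mm clear of them; equipment at the edges of the bench is under 150 mm tall except the centrifuge far to the right.
- jar_medium_center (a point): The middle-sized round jar: clear glass, 50 mm in diameter and 70 mm tall with a round blue screw cap (6 mm narrower, the top 18 mm), loose, standing upright on the bench. The point is its centre, half-way up (35 mm above its foot); z is its axis, up.
- jar_small_center (a point): The small round jar: clear glass, 38 mm in diameter and 60 mm tall with a round blue screw cap (6 mm narrower, the top 18 mm), loose, standing upright on the bench. The point is its centre, half-way up (30 mm above its foot); z is its axis, up.
- bottle_center (a point): The loose square bottle, standing upright on the bench, turned anyhow: white plastic, 46 mm square and 76 mm tall: the white square body is 56 mm high, above it a round blue cap 38 mm wide. The point is its centre, half-way up (38 mm above its foot); x and y are square to its side faces, z up.
- hotplate_large_top (a point): The large stirrer hotplate, fixed on the bench: a white housing 150 by 132 mm carrying a flat round white ceramic plate 120 mm in diameter, no rim. The point is the centre of the plate's upper face, 50 mm above the bench; z up.
- hotplate_medium_top (a point): The middle-sized stirrer hotplate, fixed on the bench: a white housing 118 by 104 mm carrying a flat round white ceramic plate 90 mm in diameter, no rim. The point is the centre of the plate's upper face, 50 mm above the bench; z up.
- hotplate_small_top (a point): The small stirrer hotplate, fixed on the bench: a white housing 90 by 78 mm carrying a flat round white ceramic plate 62 mm in diameter, no rim. The point is the centre of the plate's upper face, 50 mm above the bench; z up.
- warmer_gap (a point): The long grey warming plate, fixed on the bench, 120 by 210 mm with a flat aluminium top 45 mm above the bench, no rim. The point is on its top, at its centre: the middle of the free gap between the two square bottles that stand on it. y runs along the row of bottles (the plate's long way), x across the row, z up. The gap is 60 mm wide along y and open along x, so a gripper should hold the bottle by its faces across the row.
- neighbour_left_center (a point): A square bottle that already stands on the warming plate on the +y side of the gap, like the loose one (46 mm square and 76 mm tall: the white square body is 56 mm high, above it a round blue cap 38 mm wide), loose, side faces in line with the plate, its centre 53 mm along +y from the middle of the gap. It stays where it is. The point is its centre, half-way up (38 mm above its foot).
- neighbour_right_center (a point): A square bottle that already stands on the warming plate on the -y side of the gap, like the loose one (46 mm square and 76 mm tall: the white square body is 56 mm high, above it a round blue cap 38 mm wide), loose, side faces in line with the plate, its centre 53 mm along -y from the middle of the gap. It stays where it is. The point is its centre, half-way up (38 mm above its foot).
Mind the look-alikes: they are no part of the job. What is shaped like the part that bears jar_large_center but pink is not meant. What is shaped like the part that bears jar_small_center but green is not meant.

How it is judged:
By the outcome, as a careful person would: the job done as asked, in the order asked, and still so for the second after the job is handed in, with the robot touching nothing.
It also fails if it takes over 118 s, if anything falls off the work surface, if the arm or the gripper's body presses on something with over 40 N, if the wrist force passes 120 N, or if a joint passes its speed limit or range.

## Working session

There is one attempt and no reset: what is moved stays moved. The work goes in short steps, Python scripts to look and compute and a shell command to move; the robot and the scene stay as the last step left them, time stands still between calls to the robot, and variables do not carry over. Pictures are saved under pics/ and viewed, about 12 in all and at most 16, crops included, and the job is handed in when it is done.

```bash
mkdir -p pics; ls
cat > h.py <<'E'
from workcell import env
import cv2, numpy as np
from scipy.spatial.transform import Rotation as R
def rot(q): return R.from_quat([q[1],q[2],q[3],q[0]])
def px2w(p,u,v,z):
    "pixel ray cut with world plane z"
    d=rot(p["orientation"]).apply([(u-p["cx"])/p["fx"],-(v-p["cy"])/p["fy"],-1]); o=np.array(p["position"])
    return o+d*(z-o[2])/d[2]
def dep2w(p,u,v,d):
    return np.array(p["position"])+rot(p["orientation"]).apply([(u-p["cx"])/p["fx"]*d,-(v-p["cy"])/p["fy"]*d,-d])
E
python3 - <<'E'
from h import *
for n in ["top","scene"]:
    i,d=env.read_camera(n); cv2.imwrite(f"pics/{n}0.png",i); np.savez(f"pics/{n}0.npz",i=i,d=d); print(n,env.camera_params(n))
print(env.get_state())
E
```

```text
pics
top {'fx': 575.7435827140732, 'fy': 575.7435827140732, 'cx': 317.72587689564585, 'cy': 234.71894931926286, 'position': array([0.46088339, 0.0028225 , 1.55925988]), 'orientation': array([-0.6970853 , -0.02602558,  0.01162315,  0.71642142])}
scene {'fx': 453.29053357418684, 'fy': 453.29053357418684, 'cx': 323.0268451214967, 'cy': 238.73329292473196, 'position': array([ 1.26815324, -0.44352487,  0.59740454]), 'orientation': array([0.7490651 , 0.43830505, 0.24007816, 0.43491682])}
{'clock': 0.1, 'joint_pos': array([9.80425615e-01, 3.13931193e-01, 4.50797716e-02, 1.30360031e+00,
       2.12307324e-05, 1.43122830e+00]), 'qvel': array([ 0.00125706, -0.0014495 ,  0.00262448,  0.00089298,  0.00038071,
        0.00068246]), 'tau': array([ 1.90030012e-03, -4.81725419e+01,  2.99244171e+01,  1.27185593e-02,
       -8.46863418e-05, -1.17280248e-05]), 'tcp_pos': array([0.2502481 , 0.51717638, 0.23048945]), 'orientation': array([-3.05340828e-04,  2.23497504e-01,  9.74704150e-01, -7.69398114e-04]), 'wrist_force': array([ 0.16604819,  0.10047509, -0.42587551]), 'ft_torque': array([ 0.00777775, -0.00414848, -0.00113043]), 'finger_gap': 0.08574738700183623}
```

View pics/top0.png

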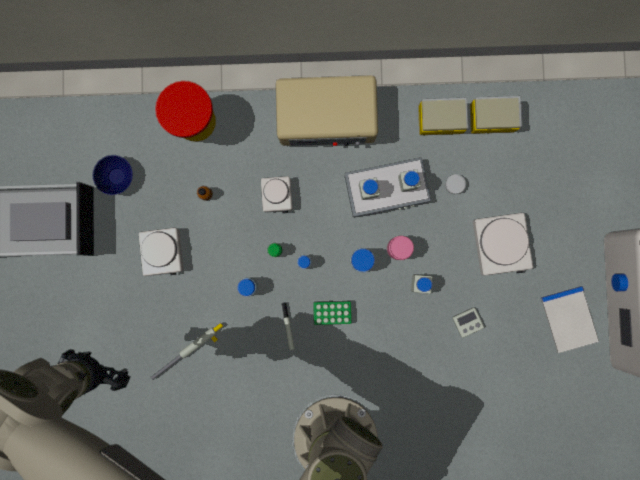

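View pics/scene0.png

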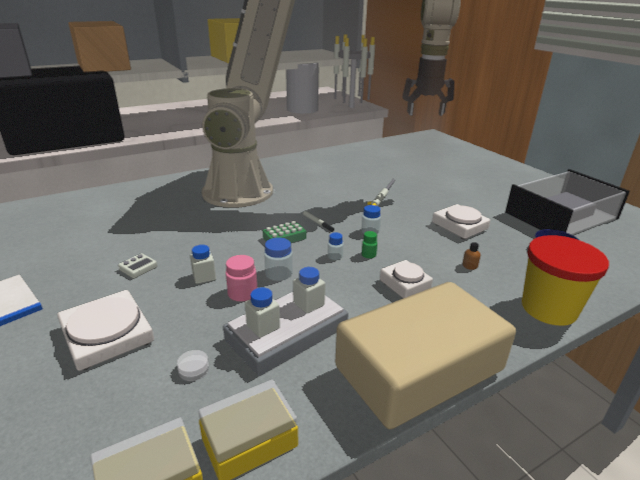

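Candidates (top view):
- Blue caps: (363,260) large jar, (247,288) medium jar, (305,262) small jar, (424,284) loose square bottle, and (371,187)/(411,178) the fixed neighbours.
- Look-alikes: pink (400,247) and green (275,250).
- Plates: large (504,242), medium (159,250), small (276,191). The white disc at (456,184) is only a dish.

Next I'll measure these from depth and check with a crop.

```bash
cat > m.py <<'E'
from h import *
f=np.load("pics/top0.npz"); i,d=f["i"],f["d"].astype(float); p=env.camera_params("top")
v,u=np.mgrid[:480,:640]; W=dep2w_=np.array(p["position"])+rot(p["orientation"]).apply(np.stack([(u-p["cx"])/p["fx"]*d,-(v-p["cy"])/p["fy"]*d,-d],-1).reshape(-1,3)).reshape(480,640,3)
b=W[330:345,380:420,2]; print("bench z",np.median(b),b.std())
hsv=cv2.cvtColor(i,cv2.COLOR_BGR2HSV)
blue=(hsv[...,0]>95)&(hsv[...,0]<125)&(hsv[...,1]>130)
white=(hsv[...,1]<40)&(hsv[...,2]>150)
out=cv2.resize(i[150:310,120:560],None,fx=4,fy=4,interpolation=cv2.INTER_CUBIC)
def obj(n,cu,cv_,r,m,z):
    s=m&(np.hypot(u-cu,v-cv_)<r); zz=W[...,2][s]
    c,rad=cv2.minEnclosingCircle(np.argwhere(s)[:,::-1].astype(np.float32))
    t=s&(abs(W[...,2]-z)<.006); mu=W[t].mean(0) if t.any() else None
    mc=np.argwhere(t)[:,::-1].mean(0)
    print(n,"circ",np.round(c,1),round(rad,1),"ray",np.round(px2w(p,*c,z)[:2],4),"rayc",np.round(px2w(p,*mc,z)[:2],4),"dep",np.round(mu,4),t.sum(),"z",np.round(np.percentile(zz,[10,50,90]),3))
obj("L",363,260,18,blue,.08);obj("M",247,288,14,blue,.07);obj("S",305,262,11,blue,.06);obj("B",424,284,12,blue,.076)
obj("NL",371,187,12,blue,.121);obj("NR",411,178,12,blue,.121)
obj("HL",504,242,24,white,.05);obj("HM",159,250,18,white,.05);obj("HS",276,191,12,white,.05)
a=i[150:310,330:560]; cv2.imwrite("pics/cr.png",cv2.resize(a,None,fx=3.4,fy=3.4,interpolation=cv2.INTER_CUBIC))
a=i[160:310,130:340]; cv2.imwrite("pics/cl.png",cv2.resize(a,None,fx=3.8,fy=3.8,interpolation=cv2.INTER_CUBIC))
E
python3 m.py
```

```text
bench z 9.28188602142832e-05 0.14177930436349456
L circ [362.6 259.7] 11.5 ray [ 0.4728 -0.0813] rayc [ 0.4732 -0.0812] dep [ 0.4732 -0.0812  0.0802] 363 z [0.075 0.08  0.084]
M circ [246. 287.] 8.6 ray [0.4106 0.2211] rayc [0.4107 0.2224] dep [0.4107 0.2224 0.0699] 201 z [0.064 0.069 0.074]
S circ [303.6 261.6] 6.2 ray [0.4721 0.0709] rayc [0.4729 0.0716] dep [0.4729 0.0716 0.0603] 109 z [0.055 0.06  0.064]
B circ [424. 284.] 7.3 ray [ 0.4065 -0.2365] rayc [ 0.4063 -0.2364] dep [ 0.4063 -0.2365  0.0758] 144 z [0.071 0.076 0.08 ]
NL circ [370.1 186.4] 7.3 ray [ 0.6556 -0.1035] rayc [ 0.6552 -0.1034] dep [ 0.6552 -0.1034  0.1207] 156 z [0.117 0.12  0.124]
NR circ [411.4 178.4] 7.4 ray [ 0.6728 -0.2075] rayc [ 0.6733 -0.2076] dep [ 0.6733 -0.2076  0.121 ] 153 z [0.116 0.121 0.125]
HL circ [504.1 242.1] 23.8 ray [ 0.509  -0.4526] rayc [ 0.5116 -0.4543] dep [ 0.5117 -0.4543  0.05  ] 1503 z [0.045 0.05  0.054]
HM circ [159. 250.] 17.9 ray [0.5131 0.4521] rayc [0.5159 0.4558] dep [0.5159 0.4558 0.0502] 802 z [0.046 0.05  0.055]
HS circ [275.  190.5] 11.2 ray [0.6617 0.142 ] rayc [0.6619 0.1416] dep [0.6619 0.1416 0.0504] 364 z [0.046 0.05  0.055]
```

View pics/cr.png

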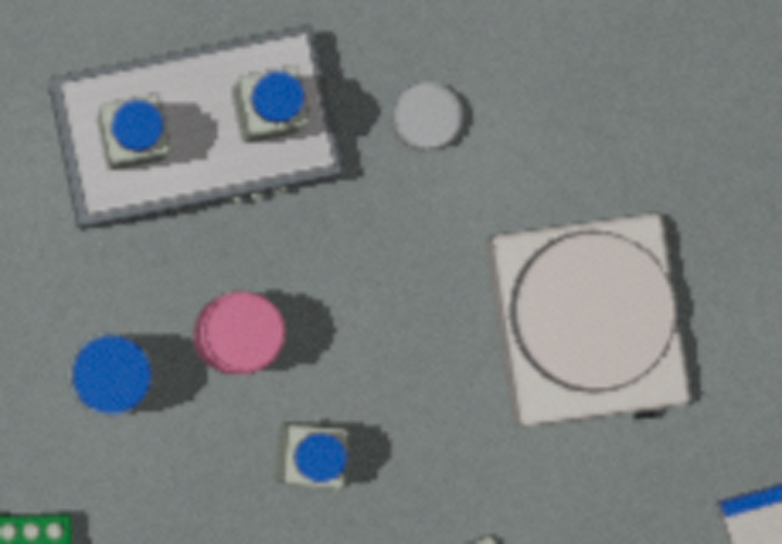

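View pics/cl.png

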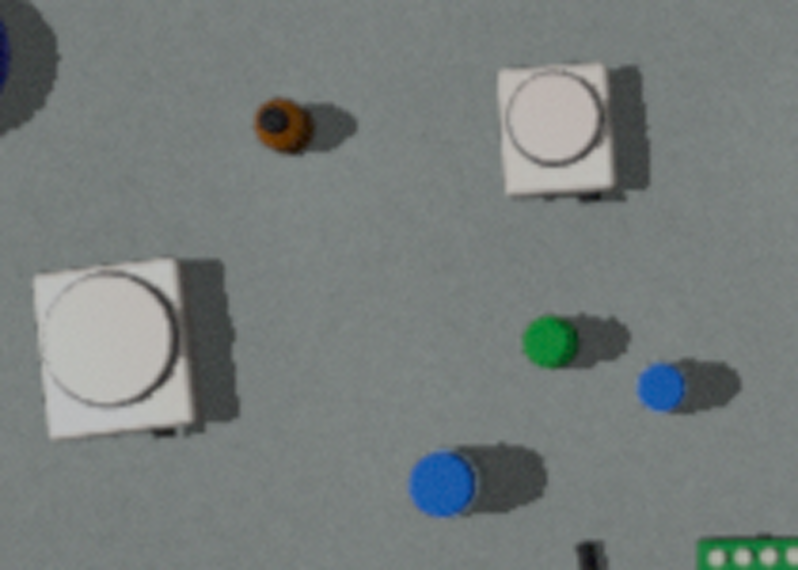

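The crops confirm the choice: the large blue cap (112,374 in cr.png) is next to the pink one, the square bottle (320,457) is turned about 6°, and the ceramic rings are visible on all three plates. I'll start towards the large jar and bring the tool axes in line with the world axes.

```bash
cat > to.py <<'E'
import sys
from h import *
# to.py x y z heading(deg of jaw axis) -> shift in tool axes (mm) and turn about tool z
def to(x,y,z,hd):
    s=env.get_state(); r=rot(s["orientation"]); M=r.as_matrix()
    h=np.degrees(np.arctan2(M[1,1],M[0,1])); t=(h-hd+90)%180-90
    dn=R.from_matrix(np.array([[-np.sin(np.radians(-h))*1,0,0]]*3)) if 0 else None
    a=np.radians(hd if abs(((h-hd)+180)%360-180)<90 else hd+180)
    G=R.from_matrix(np.array([[-np.sin(a),np.cos(a),0],[np.cos(a),np.sin(a),0],[0,0,-1]]))
    print("t",round(s["clock"],1),"tcp",np.round(s["tcp_pos"],4),"head",round(h,2),"F",np.round(s["wrist_force"],1),"gap",round(s["finger_gap"],4))
    print("shift",np.round(r.inv().apply(np.array([x,y,z])-s["tcp_pos"]),4),"turn",np.round(np.degrees((r.inv()*G).as_rotvec()),2))
to(*map(float,sys.argv[1:5]))
E
python3 -m creep '[[-0.461,-0.441,0,0,0,64.2],[-0.461,-0.441,0,0,0,64.2],[-0.461,-0.441,0,0,0,64.2],[-0.461,-0.441,0,0,0,64.2],[-0.461,-0.441,0,0,0,64.2],[-0.461,-0.441,0,0,0,64.2],[-0.461,-0.441,0,0,0,64.2],[-0.461,-0.441,0,0,0,64.2]]' 0.085 40
python3 to.py 0.473 -0.081 0.23 0
```

```text
clock: 0.9
tcp_pos: [0.3902, 0.1409, 0.2312]
orientation: [-0.0, 0.709, 0.705, 0.0]
wrist_force: [2.1, 0.7, -0.0]
finger_gap: 0.085
t 0.9 tcp [0.3902 0.1409 0.2312] head -0.27 F [ 2.1  0.7 -0. ] gap 0.085
shift [-0.2215  0.0838  0.0012] turn [ 0.01 -0.01 -0.27]
```

```bash
python3 -m creep '[[-0.222,0.083,0,0,0,0],[-0.222,0.083,0,0,0,0],[-0.222,0.083,0,0,0,0],[-0.222,0.083,0,0,0,0],[-0.222,0.083,0,0,0,0],[-0.222,0.083,0,0,0,0],[-0.222,0.083,0,0,0,0],[-0.222,0.083,0,0,0,0]]'
python3 to.py 0.473 -0.081 0.23 0
python3 - <<'E'
from h import *
p=env.camera_params("wrist"); i,d=env.read_camera("wrist"); print(p); cv2.imwrite("pics/w1.png",i); np.savez("pics/w1.npz",i=i,d=d)
E
```

```text
clock: 1.7
tcp_pos: [0.4724, -0.0783, 0.231]
orientation: [-0.001, 0.707, 0.707, -0.0]
wrist_force: [0.1, -0.3, -1.1]
finger_gap: 0.0849
t 1.7 tcp [ 0.4724 -0.0783  0.231 ] head 0.01 F [ 0.1 -0.3 -1.1] gap 0.0849
shift [-0.0027  0.0006  0.001 ] turn [-0.07 -0.04  0.01]
{'fx': 420.5708267907545, 'fy': 420.5708267907545, 'cx': 322.8515360513008, 'cy': 236.73207375633723, 'position': array([ 0.47241319, -0.00512668,  0.37375239]), 'orientation': array([ 9.89330298e-01, -1.45688797e-01,  5.60069444e-04, -1.49780756e-04])}
```

View pics/w1.png

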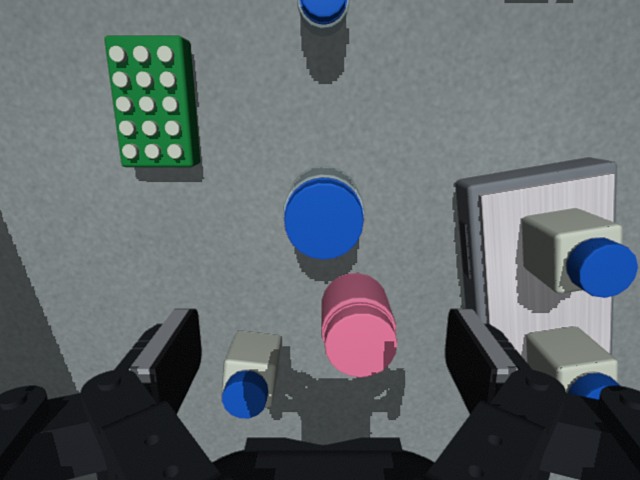

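Wrist view: the large blue cap is centred at about (324,218), spanning 285–363 by 177–258. Pink is at (359,335), the loose bottle at (245,393) and the neighbours' caps at (601,267) and (600,388). I'll work out its position from this ray as well.

```bash
cat > wm.py <<'E'
import sys
from h import *
# wm.py tag cu cv r z [white]: look with wrist, blob of blue near pixel, ray at z
def look(tag):
    p=env.camera_params("wrist"); i,d=env.read_camera("wrist"); cv2.imwrite(f"pics/{tag}.png",i); np.savez(f"pics/{tag}.npz",i=i,d=d,pos=p["position"],q=p["orientation"]); return load(tag)
def load(tag):
    f=np.load(f"pics/{tag}.npz"); p=dict(fx=420.5708,fy=420.5708,cx=322.8515,cy=236.7321,position=f["pos"],orientation=f["q"]); return f["i"],f["d"].astype(float),p
def world(d,p):
    v,u=np.mgrid[:480,:640]
    return p["position"]+rot(p["orientation"]).apply(np.stack([(u-p["cx"])/p["fx"]*d,-(v-p["cy"])/p["fy"]*d,-d],-1).reshape(-1,3)).reshape(480,640,3)
def cap(i,d,p,cu,cv_,r,z):
    "cap top: blue pixels whose depth lies at height z; bounding circle + mean"
    hsv=cv2.cvtColor(i,cv2.COLOR_BGR2HSV); v,u=np.mgrid[:480,:640]; W=world(d,p)
    m=(hsv[...,0]>95)&(hsv[...,0]<125)&(hsv[...,1]>130)&(np.hypot(u-cu,v-cv_)<r)
    t=m&(abs(W[...,2]-z)<.006); P=W[t]
    lo,hi=np.percentile(P,[1,99],0)
    print("cap mean",np.round(P.mean(0),4),"mid",np.round((lo+hi)/2,4),"size",np.round(hi-lo,4),"n",t.sum()); return P.mean(0)
E
python3 - <<'E'
from wm import *
f=np.load("pics/w1.npz"); i,d=f["i"],f["d"].astype(float)
p=dict(fx=420.57,fy=420.57,cx=322.85,cy=236.73,position=np.array([0.47241319,-0.00512668,0.37375239]),orientation=[9.89330298e-01,-1.45688797e-01,5.60069444e-04,-1.49780756e-04])
cap(i,d,p,324,218,50,.08); print(px2w(p,324,217.5,.08))
E
```

```text
cap mean [ 0.4723 -0.081   0.08  ] mid [ 0.4724 -0.0817  0.0796] size [0.0529 0.0535 0.0042] n 4785
[ 0.47289393 -0.07911067  0.08      ]
```

```bash
python3 to.py 0.4726 -0.0812 0.026 0
python3 -m creep '[[0,0,0.03,0,0,0],[0,0,0.07,0,0,0],[0,0,0.11,0,0,0],[0,0,0.145,0,0,0],[0,0,0.17,0,0,0],[0,0,0.19,0,0,0],[0,0,0.2,0,0,0],[0,0,0.204,0,0,0]]'
python3 to.py 0.4726 -0.0812 0.026 0
```

```text
t 1.8 tcp [ 0.4725 -0.0781  0.2312] head 0.05 F [ 0.1 -0.5 -1.3] gap 0.0849
shift [-0.0033  0.0003  0.2052] turn [-0.04 -0.03  0.05]
clock: 2.55
tcp_pos: [0.4725, -0.078, 0.0267]
orientation: [-0.001, 0.707, 0.708, -0.0]
wrist_force: [-0.1, -0.8, 0.7]
finger_gap: 0.0851
t 2.5 tcp [ 0.4725 -0.078   0.0267] head 0.07 F [-0.1 -0.8  0.7] gap 0.0851
shift [-0.0032  0.0001  0.0007] turn [-0.07 -0.03  0.07]
```

```bash
python3 -m creep '[[-0.003,0,0,0,0,0],[-0.003,0,0,0,0,0],[-0.003,0,0,0,0,0],[-0.003,0,0,0,0,0],[-0.003,0,0,0,0,0],[-0.003,0,0,0,0,0],[-0.003,0,0,0,0,0],[-0.003,0,0,0,0,0]]'
python3 -m creep '[[0,0,0,0,0,0],[0,0,0,0,0,0],[0,0,0,0,0,0],[0,0,0,0,0,0],[0,0,0,0,0,0],[0,0,0,0,0,0],[0,0,0,0,0,0],[0,0,0,0,0,0]]' 0.03 40
python3 to.py 0.4726 -0.0812 0.026 0
```

```text
clock: 3.35
tcp_pos: [0.4731, -0.0823, 0.0273]
orientation: [-0.0, 0.707, 0.707, 0.0]
wrist_force: [-0.5, -0.6, 0.4]
finger_gap: 0.0851
clock: 4.15
tcp_pos: [0.4731, -0.0823, 0.0274]
orientation: [-0.0, 0.707, 0.707, -0.0]
wrist_force: [-1.5, 0.0, 5.1]
finger_gap: 0.0629
t 4.2 tcp [ 0.4731 -0.0823  0.0274] head -0.03 F [-1.5  0.   5.1] gap 0.0629
shift [ 0.0011 -0.0005  0.0014] turn [-0.    0.   -0.03]
```

```bash
python3 -m creep '[[0,0,-0.003,0,0,0],[0,0,-0.01,0,0,0],[0,0,-0.025,0,0,0],[0,0,-0.05,0,0,0],[0,0,-0.08,0,0,0],[0,0,-0.105,0,0,0],[0,0,-0.115,0,0,0],[0,0,-0.12,0,0,0]]'
python3 -m creep '[[-0.01,0,0,0,0,0],[-0.03,0.005,0,0,0,0],[-0.06,0.01,0,0,0,0],[-0.095,0.015,0,0,0,0],[-0.13,0.02,0,0,0,0],[-0.16,0.025,0,0,0,0],[-0.18,0.03,0,0,0,0],[-0.186,0.03,0,0,0,0]]'
python3 -m creep '[[-0.01,0,0,0,0,0],[-0.03,0.005,0,0,0,0],[-0.06,0.01,0,0,0,0],[-0.095,0.01,0,0,0,0],[-0.13,0.01,0,0,0,0],[-0.16,0.01,0,0,0,0],[-0.18,0.01,0,0,0,0],[-0.186,0.01,0,0,0,0]]'
python3 to.py 0.512 -0.4535 0.0775 0
python3 -c "
from wm import *
look('w2')"
```

```text
clock: 4.95
tcp_pos: [0.4736, -0.0824, 0.1481]
orientation: [0.001, 0.707, 0.707, 0.0]
wrist_force: [0.8, -0.6, -3.3]
finger_gap: 0.0633
clock: 5.75
tcp_pos: [0.5025, -0.2709, 0.1451]
orientation: [-0.001, 0.708, 0.706, -0.0]
wrist_force: [0.1, -0.4, -3.6]
finger_gap: 0.0625
clock: 6.55
tcp_pos: [0.5122, -0.4559, 0.1459]
orientation: [-0.001, 0.708, 0.706, -0.0]
wrist_force: [0.4, 0.2, -4.2]
finger_gap: 0.0626
t 6.5 tcp [ 0.5122 -0.4559  0.1459] head -0.11 F [ 0.4  0.2 -4.2] gap 0.0626
shift [ 0.0023 -0.0001  0.0684] turn [-0.06 -0.04 -0.11]
```

View pics/w2.png

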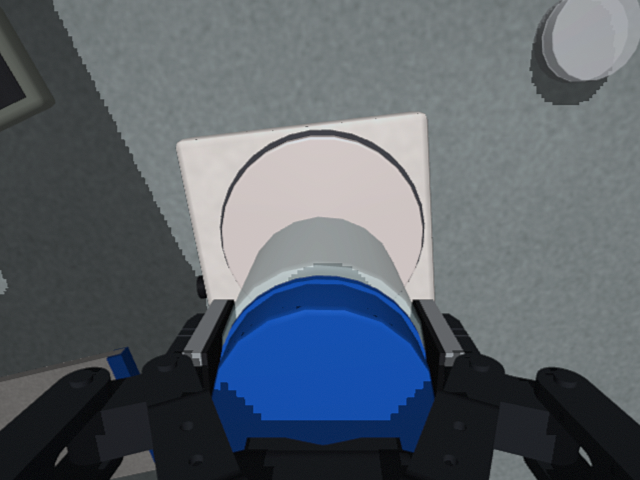

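The plate ring spans u 221–424 with its top at v 131. The jar's foot edge tops out at (325,217), and the jar is upright in the jaws. Now the ray calculations.

Run:
```python
from wm import *
i,d,p=load("w2"); s=env.get_state()
P=np.array([px2w(p,u,v,.05)[:2] for u,v in [(221,228),(424,228),(322,131),(255,158),(390,158)]])
from scipy.optimize import least_squares
c=least_squares(lambda c:np.hypot(*(P-c[:2]).T)-c[2],[.51,-.45,.06]).x; print("plate",c)
zf=s["tcp_pos"][2]-.0274; q=px2w(p,325,217,zf); print("foot far edge",q,"-> jar y",q[1]-.032,"tcp",s["tcp_pos"])
W=world(d,p); print("depth at foot edge pixels",W[219:224,325],W[300,325],W[380,325])
cap(i,d,p,325,350,120,s["tcp_pos"][2]-.0274+.08)
```

```text
plate [ 0.51169012 -0.45421638  0.05989756]
foot far edge [ 0.51293923 -0.42528037  0.11858151] -> jar y -0.4572803699809156 tcp [ 0.5122046  -0.45559319  0.14598151]
depth at foot edge pixels [[ 0.51291658 -0.42461982  0.12452382]
 [ 0.51290295 -0.42410308  0.12813312]
 [ 0.51290167 -0.42444954  0.12836494]
 [ 0.51289476 -0.42438891  0.13014023]
 [ 0.51289    -0.42447651  0.13132632]] [ 0.51264069 -0.42744637  0.19396248] [ 0.51260232 -0.44723219  0.19837712]
cap mean [ 0.5122 -0.446   0.1982] mid [ 0.5122 -0.4462  0.1965] size [0.0516 0.0373 0.0063] n 25344
```

```bash
python3 -m creep '[[0.001,0,0.005,0,0,0],[0.0025,-0.001,0.017,0,0,0],[0.0025,-0.001,0.032,0,0,0],[0.0025,-0.001,0.045,0,0,0],[0.0025,-0.001,0.054,0,0,0],[0.0025,-0.001,0.059,0,0,0],[0.0025,-0.001,0.062,0,0,0],[0.0025,-0.001,0.063,0,0,0]]'
python3 to.py 0.5117 -0.4542 0.0774 0
python3 -m creep '[[0,0,0.001,0,0,0],[0,0,0.0015,0,0,0],[0,0,0.002,0,0,0],[0,0,0.0025,0,0,0],[0,0,0.003,0,0,0],[0,0,0.0035,0,0,0],[0,0,0.004,0,0,0],[0,0,0.0045,0,0,0]]'
python3 to.py 0.5117 -0.4542 0.0774 0
```

```text
clock: 7.4
tcp_pos: [0.512, -0.4518, 0.0842]
orientation: [0.0, 0.707, 0.707, 0.0]
wrist_force: [0.6, 0.2, -3.6]
finger_gap: 0.0629
t 7.4 tcp [ 0.512  -0.4518  0.0842] head -0.03 F [ 0.6  0.2 -3.6] gap 0.0629
shift [-0.0024 -0.0003  0.0068] turn [ 0.01  0.   -0.03]
clock: 8.2
tcp_pos: [0.512, -0.4518, 0.0797]
orientation: [-0.0, 0.707, 0.707, 0.0]
wrist_force: [0.4, 0.4, -4.8]
finger_gap: 0.0628
t 8.2 tcp [ 0.512  -0.4518  0.0797] head -0.03 F [ 0.4  0.4 -4.8] gap 0.0628
shift [-0.0024 -0.0003  0.0023] turn [ 0.   -0.01 -0.03]
```

```bash
python3 -m creep '[[-0.001,0,0.0005,0,0,0],[-0.001,0,0.0008,0,0,0],[-0.001,0,0.0011,0,0,0],[-0.001,0,0.0014,0,0,0],[-0.001,0,0.0017,0,0,0],[-0.001,0,0.002,0,0,0],[-0.001,0,0.0022,0,0,0],[-0.001,0,0.0024,0,0,0]]'
python3 to.py 0.5117 -0.4542 0.0774 0
```

```text
clock: 9.0
tcp_pos: [0.512, -0.4528, 0.0776]
orientation: [0.0, 0.707, 0.707, 0.0]
wrist_force: [-0.3, 0.5, -1.6]
finger_gap: 0.0629
t 9.0 tcp [ 0.512  -0.4528  0.0776] head -0.03 F [-0.3  0.5 -1.6] gap 0.0629
shift [-0.0014 -0.0003  0.0002] turn [ 0.01  0.   -0.03]
```

```bash
python3 -m creep '[[0,0,0.0002,0,0,0],[0,0,0.0004,0,0,0],[0,0,0.0004,0,0,0],[0,0,0.0004,0,0,0],[0,0,0.0004,0,0,0],[0,0,0.0004,0,0,0],[0,0,0.0004,0,0,0],[0,0,0.0004,0,0,0]]'
python3 -m creep '[[0,0,0,0,0,0],[0,0,0,0,0,0],[0,0,0,0,0,0],[0,0,0,0,0,0],[0,0,0,0,0,0],[0,0,0,0,0,0],[0,0,0,0,0,0],[0,0,0,0,0,0]]' 0.085
python3 -m creep '[[0,0,-0.003,0,0,0],[0,0,-0.01,0,0,0],[0,0,-0.025,0,0,0],[0,0,-0.05,0,0,0],[0,0,-0.08,0,0,0],[0,0,-0.11,0,0,0],[0,0,-0.125,0,0,0],[0.01,0,-0.14,0,0,0]]'
python3 to.py 0.4110 0.222 0.2 0
python3 - <<'E'
from wm import *
i,d,p=look("w3"); cap(i,d,p,325,220,90,.13)
E
```

```text
clock: 9.8
tcp_pos: [0.512, -0.4528, 0.0775]
orientation: [0.0, 0.707, 0.707, 0.0]
wrist_force: [-2.9, 1.9, 4.5]
finger_gap: 0.0629
clock: 10.6
tcp_pos: [0.512, -0.4528, 0.077]
orientation: [0.0, 0.707, 0.707, 0.0]
wrist_force: [0.0, 0.4, 0.0]
finger_gap: 0.0849
clock: 11.4
tcp_pos: [0.5121, -0.4437, 0.2188]
orientation: [0.001, 0.708, 0.706, -0.0]
wrist_force: [-0.9, 0.7, -0.1]
finger_gap: 0.0852
t 11.4 tcp [ 0.5121 -0.4437  0.2188] head -0.1 F [-0.9  0.7 -0.1] gap 0.0852
shift [ 0.6656 -0.1022  0.0175] turn [ 0.08  0.1  -0.1 ]
cap mean [ 0.5118 -0.4513  0.13  ] mid [ 0.5119 -0.4521  0.129 ] size [0.0527 0.0538 0.0051] n 7160
```

View pics/w3.png

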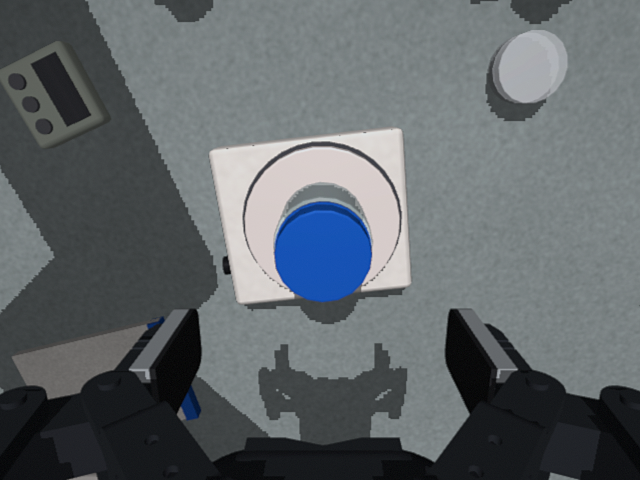

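The large jar is standing on its plate. The ring spans u 243–401 with its top at v 142; the cap is at (323,251) and the foot's far edge at v≈184. I'll compare the two within the same picture.

Run:
```python
from wm import *
i,d,p=load("w3")
from scipy.optimize import least_squares
P=np.array([px2w(p,u,v,.05)[:2] for u,v in [(243,217),(401,217),(322,142),(274,160),(371,160)]])
print("plate",least_squares(lambda c:np.hypot(*(P-c[:2]).T)-c[2],[.51,-.45,.06]).x)
print("foot edge jar y",px2w(p,323,184,.05)[1]-.032)
Q=np.array([px2w(p,u,v,.13)[:2] for u,v in [(275,252),(371,252),(323,301),(323,205)]]);print("cap",Q.mean(0),np.ptp(Q,0))
W=world(d,p); hsv=cv2.cvtColor(i,cv2.COLOR_BGR2HSV)
print([ (v,np.round(W[v,323],4).tolist(),hsv[v,323].tolist()) for v in range(176,196,2)])
print([(v,hsv[v,323].tolist(),np.round(W[v,323],3).tolist()) for v in (203,205,207,209,211,213,299,300,301,302,303)])
```

```text
plate [ 0.51160343 -0.45424146  0.060401  ]
foot edge jar y -0.4557268434875619
cap [ 0.51210976 -0.45060772] [0.05582755 0.05915907]
[(176, [0.5123, -0.4179, 0.0493], [5, 14, 216]), (178, [0.5123, -0.4196, 0.0478], [5, 14, 216]), (180, [0.5123, -0.4208, 0.0498], [5, 15, 219]), (182, [0.5123, -0.4214, 0.0549], [120, 1, 172]), (184, [0.5123, -0.4214, 0.0634], [94, 13, 161]), (186, [0.5123, -0.4216, 0.0705], [96, 21, 119]), (188, [0.5123, -0.4212, 0.0804], [100, 19, 121]), (190, [0.5123, -0.4214, 0.0869], [100, 19, 121]), (192, [0.5122, -0.4215, 0.0931], [93, 21, 121]), (194, [0.5122, -0.4211, 0.1017], [93, 21, 121])]
[(203, [109, 228, 181], [0.512, -0.424, 0.115]), (205, [109, 225, 120], [0.512, -0.425, 0.118]), (207, [109, 223, 121], [0.512, -0.424, 0.124]), (209, [109, 224, 125], [0.512, -0.425, 0.129]), (211, [109, 206, 202], [0.512, -0.426, 0.128]), (213, [109, 219, 186], [0.512, -0.426, 0.131]), (299, [109, 224, 180], [0.512, -0.48, 0.13]), (300, [108, 229, 175], [0.512, -0.48, 0.13]), (301, [109, 207, 155], [0.512, -0.481, 0.131]), (302, [113, 89, 97], [0.512, -0.545, -0.002]), (303, [68, 14, 73], [0.512, -0.545, -0.0])]
```

The jar is within about 1 mm of the plate centre and upright. Next is the medium jar.

```bash
python3 -m creep '[[0.02,-0.003,0,0,0,0],[0.06,-0.01,0,0,0,0],[0.105,-0.016,0,0,0,0],[0.15,-0.023,0,0,0,0],[0.195,-0.03,0,0,0,0],[0.24,-0.037,0,0,0,0],[0.285,-0.044,0,0,0,0],[0.33,-0.05,0,0,0,0]]' 0.072
python3 -m creep '[[0.045,-0.007,0,0,0,0],[0.09,-0.014,0,0,0,0],[0.135,-0.021,0,0,0,0],[0.18,-0.028,0,0,0,0],[0.225,-0.035,0,0,0,0],[0.27,-0.042,0,0,0,0],[0.31,-0.048,0,0,0,0],[0.335,-0.052,0,0,0,0]]'
python3 - <<'E'
from wm import *
env.read_camera("wrist") 
i,d,p=look("w4"); cap(i,d,p,325,240,110,.07)
hsv=cv2.cvtColor(i,cv2.COLOR_BGR2HSV); m=((hsv[...,0]>95)&(hsv[...,0]<125)&(hsv[...,1]>130)).astype(np.uint8)
n,l,st,c=cv2.connectedComponentsWithStats(m)
W=world(d,p)
for k in range(1,n):
    if st[k,4]>800:
        t=l==k; e=px2w(p,st[k,0],c[k][1],.07),px2w(p,st[k,0]+st[k,2],c[k][1],.07)
        print(st[k],c[k], "x",[round(a[0],4) for a in e],"bottom y",px2w(p,c[k][0],st[k,1]+st[k,3],.07)[1],"far wall",np.percentile(W[t][:,1],[1,99]))
E
python3 to.py 0.411 0.222 0.022 0
```

```text
clock: 12.25
tcp_pos: [0.4608, -0.1104, 0.2166]
orientation: [-0.0, 0.707, 0.707, 0.0]
wrist_force: [0.8, 0.3, -0.3]
finger_gap: 0.0721
clock: 13.05
tcp_pos: [0.4086, 0.2249, 0.2167]
orientation: [-0.0, 0.706, 0.708, -0.0]
wrist_force: [0.4, 0.1, 0.4]
finger_gap: 0.0721
cap mean [0.4095 0.2231 0.0699] mid [0.4096 0.2227 0.0688] size [0.0399 0.0408 0.0055] n 2811
[ 295  190   61   64 3121] [325.20538289 221.38769625] x [np.float64(0.3882), np.float64(0.4316)] bottom y 0.20011269652677896 far wall [0.20029421 0.24387593]
[ 377  367   40   45 1394] [396.56958393 389.16929699] x [np.float64(0.4522), np.float64(0.4844)] bottom y 0.06324117364907045 far wall [0.05666638 0.0876709 ]
t 13.2 tcp [0.4087 0.2249 0.2166] head 0.27 F [ 0.1 -0.7 -0.2] gap 0.0716
shift [-0.003   0.0025  0.1946] turn [-0.05 -0.03  0.27]
```

View pics/w4.png

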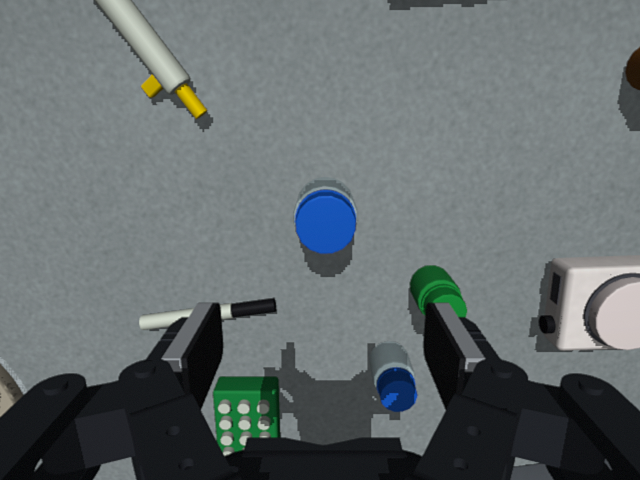

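The medium jar's cap is at (325,221), which puts the jar at (0.410, 0.222). Nothing is near the fingers. Descending and gripping.

```bash
python3 -m creep '[[-0.0015,0.001,0.03,0,0,0.2],[-0.0015,0.001,0.075,0,0,0.2],[-0.0015,0.001,0.115,0,0,0.2],[-0.0015,0.001,0.15,0,0,0.2],[-0.0015,0.001,0.175,0,0,0.2],[-0.0015,0.001,0.19,0,0,0.2],[-0.0015,0.001,0.196,0,0,0.2],[-0.0015,0.001,0.198,0,0,0.2]]'
python3 to.py 0.410 0.222 0.018 0
```

```text
clock: 13.95
tcp_pos: [0.4107, 0.2201, 0.0185]
orientation: [-0.0, 0.709, 0.705, -0.001]
wrist_force: [0.1, 0.5, 0.5]
finger_gap: 0.0721
t 13.9 tcp [0.4107 0.2201 0.0185] head -0.27 F [0.1 0.5 0.5] gap 0.0721
shift [ 0.0019 -0.0007  0.0005] turn [-0.07  0.03 -0.27]
```

```bash
python3 -m creep '[[0.002,0,0,0,0,0],[0.002,0,0,0,0,0],[0.002,0,0,0,0,0],[0.002,0,0,0,0,0],[0.002,0,0,0,0,0],[0.002,0,0,0,0,0],[0.002,0,0,0,0,0],[0.002,0,0,0,0,0]]'
python3 -m creep '[[0,0,0,0,0,0],[0,0,0,0,0,0],[0,0,0,0,0,0],[0,0,0,0,0,0],[0,0,0,0,0,0],[0,0,0,0,0,0],[0,0,0,0,0,0],[0,0,0,0,0,0]]' 0.03 40
python3 to.py 0.410 0.222 0.018 0
```

```text
clock: 14.75
tcp_pos: [0.4113, 0.2228, 0.019]
orientation: [-0.0, 0.709, 0.706, 0.0]
wrist_force: [0.6, 0.1, -1.0]
finger_gap: 0.0717
clock: 15.55
tcp_pos: [0.4113, 0.2228, 0.0192]
orientation: [-0.0, 0.708, 0.706, 0.0]
wrist_force: [-1.4, -0.5, 5.8]
finger_gap: 0.049
t 15.6 tcp [0.4113 0.2228 0.0192] head -0.22 F [-1.4 -0.5  5.8] gap 0.049
shift [-0.0008 -0.0013  0.0012] turn [ 0.   -0.01 -0.22]
```

```bash
python3 -m creep '[[0,0,-0.003,0,0,0],[0,0,-0.01,0,0,0],[0,0,-0.025,0,0,0],[0,0,-0.05,0,0,0],[0,0,-0.08,0,0,0],[0,0,-0.105,0,0,0],[0,0,-0.115,0,0,0],[0,0,-0.12,0,0,0]]'
python3 -m creep '[[0.01,0.005,0,0,0,0],[0.04,0.018,0,0,0,0],[0.08,0.036,0,0,0,0],[0.12,0.054,0,0,0,0],[0.16,0.072,0,0,0,0],[0.195,0.09,0,0,0,0],[0.22,0.1,0,0,0,0],[0.231,0.105,0,0,0,0]]'
python3 to.py 0.516 0.4535 0.069 0
cat >> wm.py <<'E'
def ring(p,pts,z,r):
    from scipy.optimize import least_squares
    P=np.array([px2w(p,u,v,z)[:2] for u,v in pts]); s=least_squares(lambda c:np.hypot(*(P-c[:2]).T)-c[2],[*P.mean(0),r]).x
    print("plate",np.round(s,4))
E
python3 -c "
from wm import *
env.read_camera('wrist');look('w5')"
```

```text
clock: 16.35
tcp_pos: [0.4118, 0.223, 0.1399]
orientation: [0.0, 0.709, 0.706, 0.001]
wrist_force: [0.5, 0.9, -1.1]
finger_gap: 0.0487
clock: 17.15
tcp_pos: [0.5171, 0.4562, 0.1356]
orientation: [-0.0, 0.708, 0.706, -0.001]
wrist_force: [-0.6, 0.5, -2.1]
finger_gap: 0.0491
t 17.1 tcp [0.5171 0.4562 0.1356] head -0.12 F [-0.6  0.5 -2.1] gap 0.0491
shift [-0.0026 -0.001   0.0666] turn [-0.13  0.05 -0.12]
```

View pics/w5.png

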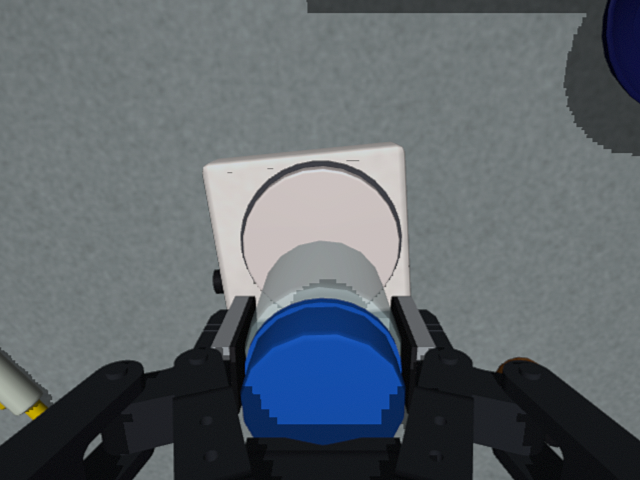

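The medium plate's ring spans u 241–402 with its top at v 161. The jar is held upright, with its foot edge at v≈241.

Run:
```python
from wm import *
i,d,p=load("w5"); s=env.get_state()
W=world(d,p)
print("plate x",[px2w(p,u,238,.05)[0] for u in(241,402)],"plate y",px2w(p,321,162,.05)[1]-.045, px2w(p,321,167,.05)[1]-.045)
g=cv2.cvtColor(i,cv2.COLOR_BGR2GRAY); print([int(x) for x in g[156:172,321]])
print("jar far wall",[np.round(W[v,323],4).tolist() for v in(244,250,258)],"sides",px2w(p,257,300,.1),s["tcp_pos"])
```

```text
plate x [np.float64(0.47071553337327154), np.float64(0.562065481338816)] plate y 0.4582055440627148 0.4555295701150072
[211, 211, 213, 214, 155, 84, 60, 64, 62, 64, 114, 131, 149, 197, 215, 211]
jar far wall [[0.5174, 0.4808, 0.1245], [0.5174, 0.4805, 0.1308], [0.5174, 0.4806, 0.14]] sides [0.48667492 0.44571165 0.1       ] [0.51684801 0.4551794  0.13571161]
```

The dark band looks like the plate's side wall, so the upper edge is the inner one. I'll fit that inner edge to both plates.

```bash
cat > rf.py <<'E'
from wm import *
from scipy.optimize import least_squares
def rf(g,p,c,r,nm,angs,z=.05):
    "radial search in world plane: innermost dark transition"
    Rm=rot(p["orientation"]).inv(); out=[]
    for a in np.radians(angs):
        rr=np.arange(r-.012,r+.008,.0003); X=np.c_[c[0]+rr*np.cos(a),c[1]+rr*np.sin(a),0*rr+z]
        q=Rm.apply(X-p["position"]); u=p["cx"]+p["fx"]*q[:,0]/-q[:,2]; v=p["cy"]-p["fy"]*q[:,1]/-q[:,2]
        s=cv2.remap(g.astype(np.float32),u.astype(np.float32)[None],v.astype(np.float32)[None],1)[0]
        b=np.median(s[:12]); k=np.argmax(s<b-(b-s.min())/2)
        if b>170 and s.min()<b-25: out.append(X[k,:2])
    P=np.array(out); f=lambda c:np.hypot(*(P-c[:2]).T)-r
    s=least_squares(f,c,loss="soft_l1",f_scale=.001); s3=least_squares(lambda c:np.hypot(*(P-c[:2]).T)-c[2],[*c,r],loss="soft_l1",f_scale=.001)
    print(nm,"fixed r",np.round(s.x,4),"free",np.round(s3.x,4),"rms",np.sqrt(np.mean(f(s.x)**2)).round(4),len(P))
if __name__=="__main__":
    G=lambda i:cv2.cvtColor(i,cv2.COLOR_BGR2GRAY); A=np.arange(0,181,6); F=np.arange(0,360,6)
    i,d,p=load("w3"); rf(G(i),p,[.5117,-.4545],.06,"L w3",A)
    i,d,p=load("w2"); rf(G(i),p,[.5117,-.4545],.06,"L w2",A)
    i,d,p=load("w5"); rf(G(i),p,[.5164,.4555],.045,"M w5",A)
    i=np.load("pics/top0.npz")["i"]; p=env.camera_params("top")
    rf(G(i),p,[.512,-.454],.06,"L top",F); rf(G(i),p,[.516,.4545],.045,"M top",F); rf(G(i),p,[.662,.1416],.031,"S top",F)
E
python3 rf.py
```

```text
L w3 fixed r [ 0.5113 -0.456 ] free [ 0.5113 -0.4551  0.0593] rms 0.0004 31
L w2 fixed r [ 0.5113 -0.4562] free [ 0.5113 -0.4552  0.0593] rms 0.0004 31
M w5 fixed r [0.5158 0.4552] free [0.5158 0.4561 0.0443] rms 0.0004 31
L top fixed r [ 0.5119 -0.4546] free [ 0.5118 -0.454   0.0591] rms 0.0014 59
M top fixed r [0.5163 0.4566] free [0.5163 0.4562 0.0446] rms 0.0015 51
S top fixed r [0.6619 0.1417] free [0.6618 0.1414 0.03  ] rms 0.0011 59
```

```bash
python3 -m creep '[[0,-0.0005,0.005,0,0,0],[0,-0.0008,0.017,0,0,0],[0,-0.0008,0.032,0,0,0],[0,-0.0008,0.045,0,0,0],[0,-0.0008,0.054,0,0,0],[0,-0.0008,0.058,0,0,0],[0,-0.0008,0.06,0,0,0],[0,-0.0008,0.061,0,0,0]]'
python3 to.py 0.516 0.4556 0.0692 0
```

```text
clock: 18.05
tcp_pos: [0.5167, 0.4534, 0.0783]
orientation: [0.0, 0.709, 0.706, 0.0]
wrist_force: [-1.0, 0.3, -1.3]
finger_gap: 0.0489
t 18.1 tcp [0.5167 0.4534 0.0783] head -0.23 F [-1.   0.3 -1.3] gap 0.0489
shift [ 0.0022 -0.0007  0.0091] turn [ 0.03 -0.03 -0.23]
```

```bash
python3 -m creep '[[0.001,0,0.001,0,0,0],[0.002,0,0.002,0,0,0],[0.002,0,0.003,0,0,0],[0.002,0,0.004,0,0,0],[0.002,0,0.005,0,0,0],[0.002,0,0.0055,0,0,0],[0.002,0,0.006,0,0,0],[0.002,0,0.0065,0,0,0]]'
python3 to.py 0.516 0.4556 0.0692 0
```

```text
clock: 18.85
tcp_pos: [0.5165, 0.4553, 0.0715]
orientation: [-0.0, 0.709, 0.706, 0.0]
wrist_force: [-0.4, 0.8, -1.3]
finger_gap: 0.0487
t 18.9 tcp [0.5165 0.4553 0.0715] head -0.23 F [-0.4  0.8 -1.3] gap 0.0487
shift [ 0.0003 -0.0005  0.0023] turn [ 0.   -0.01 -0.23]
```

```bash
python3 -m creep '[[0,-0.0005,0.0003,0,0,0],[0,-0.0005,0.0006,0,0,0],[0,-0.0005,0.0009,0,0,0],[0,-0.0005,0.0012,0,0,0],[0,-0.0005,0.0015,0,0,0],[0,-0.0005,0.0018,0,0,0],[0,-0.0005,0.0021,0,0,0],[0,-0.0005,0.0024,0,0,0]]'
python3 to.py 0.516 0.4556 0.0692 0
```

```text
clock: 19.65
tcp_pos: [0.5159, 0.4553, 0.0692]
orientation: [-0.0, 0.709, 0.706, 0.0]
wrist_force: [-0.7, -0.1, 1.4]
finger_gap: 0.0492
t 19.6 tcp [0.5159 0.4553 0.0692] head -0.23 F [-0.7 -0.1  1.4] gap 0.0492
shift [0.0003 0.0001 0.    ] turn [ 0.   -0.   -0.23]
```

```bash
python3 -m creep '[[0,0,0,0,0,0],[0,0,0,0,0,0],[0,0,0,0,0,0],[0,0,0,0,0,0],[0,0,0,0,0,0],[0,0,0,0,0,0],[0,0,0,0,0,0],[0,0,0,0,0,0]]' 0.072
python3 -m creep '[[0,0,-0.003,0,0,0],[0,0,-0.01,0,0,0],[0,0,-0.025,0,0,0],[0,0,-0.05,0,0,0],[0,0,-0.08,0,0,0],[0,0,-0.11,0,0,0],[0,0,-0.125,0,0,0],[0,0,-0.14,0,0,0]]'
python3 - <<'E'
from rf import *
env.read_camera("wrist")
i,d,p=look("w6"); cap(i,d,p,325,240,110,.12); W=world(d,p)
rf(cv2.cvtColor(i,cv2.COLOR_BGR2GRAY),p,[.5164,.4555],.045,"M",np.arange(0,181,6))
print([np.round(W[v,323],4).tolist() for v in range(170,250,8)])
E
python3 to.py 0.4725 0.0712 0.2 0
```

```text
clock: 20.45
tcp_pos: [0.5159, 0.4554, 0.0691]
orientation: [-0.0, 0.709, 0.706, 0.0]
wrist_force: [0.0, 0.0, 1.2]
finger_gap: 0.072
clock: 21.25
tcp_pos: [0.5163, 0.4556, 0.2116]
orientation: [0.0, 0.709, 0.706, 0.001]
wrist_force: [0.1, -0.8, -0.4]
finger_gap: 0.0718
cap mean [0.5158 0.4559 0.1199] mid [0.5158 0.4553 0.1189] size [0.0398 0.0407 0.0055] n 4048
M fixed r [0.5159 0.4551] free [0.5159 0.4559 0.0444] rms 0.0003 31
[[0.5179, 0.4881, 0.0507], [0.5179, 0.4823, 0.0505], [0.5178, 0.4791, 0.0664], [0.5176, 0.4792, 0.0963], [0.5176, 0.4762, 0.1065], [0.5175, 0.4741, 0.1187], [0.5175, 0.4696, 0.1201], [0.5174, 0.465, 0.1207], [0.5174, 0.4603, 0.1211], [0.5174, 0.4551, 0.1204]]
t 21.4 tcp [0.5171 0.4562 0.2127] head -0.23 F [-0.1 -0.3  0.6] gap 0.072
shift [-0.3852 -0.0431  0.0112] turn [ 0.26 -0.19 -0.23]
```

View pics/w6.png

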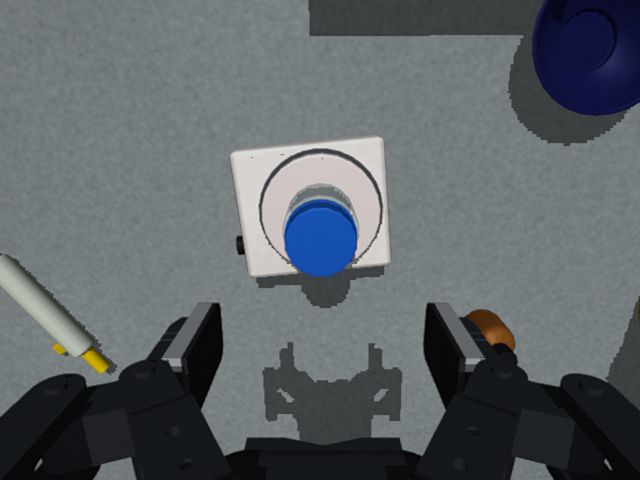

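The medium jar stands on its plate, cap at (321,240), within about 1.3 mm of centre. On to the small jar.

```bash
python3 -m creep '[[-0.02,-0.002,0,0,0,-0.2],[-0.07,-0.007,0,0,0,-0.2],[-0.12,-0.013,0,0,0,-0.2],[-0.17,-0.018,0,0,0,-0.2],[-0.22,-0.024,0,0,0,-0.2],[-0.27,-0.03,0,0,0,-0.2],[-0.32,-0.035,0,0,0,-0.2],[-0.35,-0.04,0,0,0,-0.2]]' 0.06
python3 to.py 0.4725 0.0712 0.2 0
python3 -m creep '[[-0.015,-0.002,0.01,0,0,0],[-0.029,-0.004,0.02,0,0,0],[-0.033,-0.004,0.02,0,0,0],[-0.033,-0.004,0.02,0,0,0],[-0.033,-0.004,0.02,0,0,0],[-0.033,-0.004,0.02,0,0,0],[-0.033,-0.004,0.02,0,0,0],[-0.033,-0.004,0.02,0,0,0]]'
python3 - <<'E'
from wm import *
i,d,p=look("w7"); cap(i,d,p,325,240,110,.06)
hsv=cv2.cvtColor(i,cv2.COLOR_BGR2HSV); m=((hsv[...,0]>95)&(hsv[...,0]<125)&(hsv[...,1]>130)).astype(np.uint8)
n,l,st,c=cv2.connectedComponentsWithStats(m); W=world(d,p)
for k in range(1,n):
    if st[k,4]>500: print(st[k],np.round(c[k]),np.round(np.percentile(W[l==k],[1,99],axis=0),4).tolist())
E
python3 to.py 0.4725 0.0712 0.016 0
```

```text
clock: 22.15
tcp_pos: [0.4734, 0.1028, 0.2086]
orientation: [0.0, 0.708, 0.706, -0.0]
wrist_force: [0.8, 0.5, 0.3]
finger_gap: 0.0597
t 22.1 tcp [0.4734 0.1028 0.2086] head -0.13 F [0.8 0.5 0.3] gap 0.0597
shift [-0.0316 -0.0009  0.0087] turn [-0.03  0.03 -0.13]
clock: 22.95
tcp_pos: [0.4707, 0.0731, 0.1893]
orientation: [0.0, 0.707, 0.707, 0.0]
wrist_force: [-0.7, -0.1, 0.3]
finger_gap: 0.0603
cap mean [0.4719 0.0719 0.0599] mid [0.4717 0.0715 0.0585] size [0.0289 0.0295 0.0059] n 1680
[ 301  198   49   52 1952] [325. 223.] [[0.4572, 0.0506, 0.001], [0.4875, 0.0872, 0.0616]]
t 23.0 tcp [0.4706 0.0729 0.1892] head 0.02 F [ 1.  -0.3  0. ] gap 0.0599
shift [-0.0017  0.0018  0.1732] turn [ 0.02 -0.    0.02]
```

```bash
python3 -m creep '[[-0.0015,0.0015,0.03,0,0,0],[-0.0015,0.0015,0.065,0,0,0],[-0.0015,0.0015,0.1,0,0,0],[-0.0015,0.0015,0.13,0,0,0],[-0.0015,0.0015,0.155,0,0,0],[-0.0015,0.0015,0.168,0,0,0],[-0.0015,0.0015,0.173,0,0,0],[-0.0015,0.0015,0.175,0,0,0]]'
python3 to.py 0.4722 0.0714 0.014 0
```

```text
clock: 23.8
tcp_pos: [0.4719, 0.0711, 0.0138]
orientation: [-0.0, 0.707, 0.707, -0.0]
wrist_force: [0.4, 0.4, 0.7]
finger_gap: 0.0598
t 23.8 tcp [0.4719 0.0711 0.0138] head -0.02 F [0.4 0.4 0.7] gap 0.0598
shift [ 0.0003  0.0003 -0.0002] turn [-0.03 -0.01 -0.02]
```

Well placed. Grip, lift, and carry to the small plate at about (0.662, 0.1417).

```bash
python3 -m creep '[[0,0,0,0,0,0],[0,0,0,0,0,0],[0,0,0,0,0,0],[0,0,0,0,0,0],[0,0,0,0,0,0],[0,0,0,0,0,0],[0,0,0,0,0,0],[0,0,0,0,0,0]]' 0.02 40
python3 to.py 0.4722 0.0714 0.014 0
python3 -m creep '[[0,0,-0.003,0,0,0],[0,0,-0.01,0,0,0],[0,0,-0.025,0,0,0],[0,0,-0.05,0,0,0],[0,0,-0.08,0,0,0],[0,0,-0.105,0,0,0],[0,0,-0.115,0,0,0],[0,0,-0.12,0,0,0]]'
python3 -m creep '[[0.003,0.01,0,0,0,0],[0.012,0.035,0,0,0,0],[0.024,0.065,0,0,0,0],[0.036,0.1,0,0,0,0],[0.05,0.135,0,0,0,0],[0.062,0.165,0,0,0,0],[0.068,0.183,0,0,0,0],[0.07,0.19,0,0,0,0]]'
python3 to.py 0.662 0.1417 0.064 0
python3 - <<'E'
from rf import *
env.read_camera("wrist")
i,d,p=look("w8"); W=world(d,p)
rf(cv2.cvtColor(i,cv2.COLOR_BGR2GRAY),p,[.662,.1417],.031,"S",np.arange(0,181,6))
print([(v,np.round(W[v,323],4).tolist()) for v in range(250,300,5)])
print(env.get_state()["tcp_pos"])
E
```

```text
clock: 24.6
tcp_pos: [0.4731, 0.071, 0.0151]
orientation: [0.001, 0.707, 0.707, 0.001]
wrist_force: [0.1, 0.3, 6.5]
finger_gap: 0.0366
t 24.6 tcp [0.4731 0.071  0.0151] head -0.03 F [0.1 0.3 6.5] gap 0.0366
shift [ 0.0004 -0.0009  0.0011] turn [ 0.14 -0.01 -0.03]
clock: 25.4
tcp_pos: [0.4725, 0.071, 0.1351]
orientation: [0.001, 0.707, 0.707, 0.001]
wrist_force: [0.5, -0.4, -1.2]
finger_gap: 0.0366
clock: 26.2
tcp_pos: [0.6632, 0.1417, 0.1311]
orientation: [-0.001, 0.707, 0.707, -0.001]
wrist_force: [0.6, -0.3, -0.9]
finger_gap: 0.0366
t 26.2 tcp [0.6632 0.1417 0.1311] head 0.0 F [ 0.6 -0.3 -0.9] gap 0.0366
shift [ 0.     -0.0011  0.0671] turn [-0.14  0.    0.  ]
S fixed r [0.6617 0.1409] free [0.6617 0.142  0.0302] rms 0.0005 31
[(250, [0.6629, 0.1393, 0.0496]), (255, [0.6629, 0.1366, 0.0504]), (260, [0.6631, 0.16, 0.1232]), (265, [0.6631, 0.1596, 0.1273]), (270, [0.6631, 0.1602, 0.1342]), (275, [0.6631, 0.1601, 0.1387]), (280, [0.6631, 0.1601, 0.1431]), (285, [0.6631, 0.16, 0.1471]), (290, [0.6631, 0.1601, 0.1511]), (295, [0.6631, 0.1591, 0.1528])]
[0.66197826 0.14109633 0.13178731]
```

View pics/w8.png

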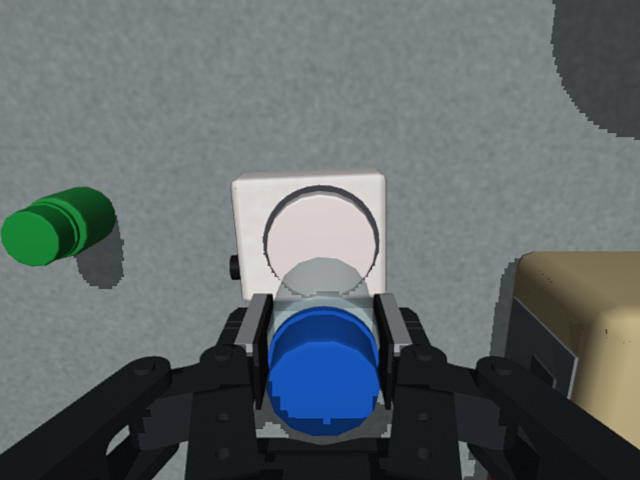

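The small plate's ring is centred at (0.6617, 0.1412) and the jar is held directly above it. The beige box at lower right is close, so I'll check clearance before descending.

Run:
```python
from h import *
f=np.load("pics/top0.npz"); d=f["d"].astype(float); p=env.camera_params("top"); v,u=np.mgrid[:480,:640]
W=(np.array(p["position"])+rot(p["orientation"]).apply(np.stack([(u-p["cx"])/p["fx"]*d,-(v-p["cy"])/p["fy"]*d,-d],-1).reshape(-1,3))).reshape(480,640,3)[70:160,265:390].reshape(-1,3)
t=W[(W[:,2]>.06)&(W[:,2]<.3)]; print(np.percentile(t,[0.5,50,99.5],0)); k=t[t[:,1]>.05]; print("near edge x, y>.05:",k[:,0].min(), "ymax",t[:,1].max())
```

```text
[[ 0.7850703  -0.12683536  0.06487791]
 [ 0.85950819  0.00117688  0.10939208]
 [ 0.9446538   0.1289896   0.11788746]]
near edge x, y>.05: 0.7840683181644531 ymax 0.13168985713853593
```

```bash
python3 -m creep '[[0,0,0.005,0,0,0],[0,-0.0005,0.017,0,0,0],[0,-0.0005,0.032,0,0,0],[0,-0.0005,0.045,0,0,0],[0,-0.0005,0.054,0,0,0],[0,-0.0005,0.058,0,0,0],[0,-0.0005,0.06,0,0,0],[0,-0.0005,0.061,0,0,0]]'
python3 to.py 0.6617 0.1413 0.0651 0
```

```text
clock: 27.1
tcp_pos: [0.6618, 0.1409, 0.0733]
orientation: [0.0, 0.707, 0.707, 0.0]
wrist_force: [0.6, -0.5, -0.7]
finger_gap: 0.0366
t 27.1 tcp [0.6618 0.1409 0.0733] head -0.03 F [ 0.6 -0.5 -0.7] gap 0.0366
shift [ 0.0004 -0.0001  0.0082] turn [ 0.03 -0.01 -0.03]
```

The box starts at x = 0.784, so it is well clear. Now the final descent.

```bash
python3 -m creep '[[0,0,0.001,0,0,0],[0,0,0.002,0,0,0],[0,0,0.003,0,0,0],[0,0,0.004,0,0,0],[0,0,0.005,0,0,0],[0,0,0.0055,0,0,0],[0,0,0.006,0,0,0],[0,0,0.0062,0,0,0]]'
python3 -m creep '[[0,0,0.0003,0,0,0],[0,0,0.0006,0,0,0],[0,0,0.0009,0,0,0],[0,0,0.0012,0,0,0],[0,0,0.0014,0,0,0],[0,0,0.0016,0,0,0],[0,0,0.0018,0,0,0],[0,0,0.002,0,0,0]]'
python3 to.py 0.6617 0.1413 0.0651 0
```

```text
clock: 27.9
tcp_pos: [0.6615, 0.1409, 0.0668]
orientation: [-0.0, 0.707, 0.707, -0.0]
wrist_force: [0.2, -1.4, -0.9]
finger_gap: 0.0368
clock: 28.7
tcp_pos: [0.6616, 0.141, 0.0653]
orientation: [0.0, 0.707, 0.707, 0.0]
wrist_force: [-1.3, 0.3, 1.9]
finger_gap: 0.0364
t 28.7 tcp [0.6616 0.141  0.0653] head -0.03 F [-1.3  0.3  1.9] gap 0.0364
shift [0.0003 0.0001 0.0002] turn [ 0.02 -0.01 -0.03]
```

```bash
python3 -m creep '[[0,0,0,0,0,0],[0,0,0,0,0,0],[0,0,0,0,0,0],[0,0,0,0,0,0],[0,0,0,0,0,0],[0,0,0,0,0,0],[0,0,0,0,0,0],[0,0,0,0,0,0]]' 0.058
python3 -m creep '[[0,0,-0.003,0,0,0],[0,0,-0.01,0,0,0],[0,0,-0.025,0,0,0],[0,0,-0.05,0,0,0],[0,0,-0.08,0,0,0],[0,0,-0.11,0,0,0],[0,0,-0.125,0,0,0],[0,0,-0.14,0,0,0]]'
python3 - <<'E'
from rf import *
env.read_camera("wrist")
i,d,p=look("w9"); cap(i,d,p,325,240,110,.11); W=world(d,p)
rf(cv2.cvtColor(i,cv2.COLOR_BGR2GRAY),p,[.6617,.1413],.031,"S",np.arange(0,181,6))
print([(v,np.round(W[v,323],4).tolist()) for v in range(185,240,5)])
E
python3 to.py 0.4063 -0.1865 0.2 0
```

```text
clock: 29.5
tcp_pos: [0.6615, 0.141, 0.0649]
orientation: [-0.0, 0.707, 0.707, 0.0]
wrist_force: [-0.6, -0.3, 0.7]
finger_gap: 0.0583
clock: 30.3
tcp_pos: [0.662, 0.141, 0.2073]
orientation: [0.001, 0.707, 0.707, 0.001]
wrist_force: [-0.6, -0.4, -1.2]
finger_gap: 0.0581
cap mean [0.6612 0.1419 0.1099] mid [0.6613 0.1413 0.1084] size [0.0286 0.0296 0.0063] n 2065
S fixed r [0.6616 0.1407] free [0.6616 0.1415 0.0304] rms 0.0003 31
[(185, [0.6638, 0.1624, 0.0506]), (190, [0.6638, 0.1585, 0.0496]), (195, [0.6637, 0.1591, 0.0713]), (200, [0.6636, 0.1587, 0.0859]), (205, [0.6635, 0.1572, 0.0942]), (210, [0.6635, 0.1565, 0.1048]), (215, [0.6635, 0.1544, 0.1088]), (220, [0.6634, 0.1519, 0.1113]), (225, [0.6634, 0.1485, 0.11]), (230, [0.6634, 0.1455, 0.1102]), (235, [0.6634, 0.1423, 0.1102])]
t 30.4 tcp [0.663  0.1411 0.2084] head -0.03 F [0.  0.4 0. ] gap 0.0581
shift [-0.3277 -0.2566  0.0068] turn [ 0.31 -0.03 -0.03]
```

The small jar is within 1 mm. Now to the loose bottle.

```bash
python3 -m creep '[[-0.02,-0.014,0,0,0,0],[-0.06,-0.041,0,0,0,0],[-0.1,-0.068,0,0,0,0],[-0.14,-0.095,0,0,0,0],[-0.18,-0.122,0,0,0,0],[-0.22,-0.149,0,0,0,0],[-0.26,-0.176,0,0,0,0],[-0.3,-0.203,0,0,0,0]]' 0.07
python3 -m creep '[[-0.03,-0.021,0,0,0,0],[-0.055,-0.04,0,0,0,0],[-0.072,-0.05,0,0,0,0],[-0.078,-0.053,0,0,0,0],[-0.078,-0.053,0,0,0,0],[-0.078,-0.053,0,0,0,0],[-0.078,-0.053,0,0,0,0],[-0.078,-0.053,0,0,0,0]]'
python3 - <<'E'
from wm import *
i,d,p=look("w10"); cap(i,d,p,325,220,110,.076); W=world(d,p)
v,u=np.mgrid[:480,:640]
t=(np.hypot(W[...,0]-.406,W[...,1]+.2365)<.045)&(abs(W[...,2]-.056)<.004)&(v<330)
print(t.sum()); r=cv2.minAreaRect((W[t][:,:2]*1000).astype(np.float32)); print("body top rect",r)
t=(np.hypot(W[...,0]-.406,W[...,1]+.2365)<.05)&(W[...,2]>.008)&(W[...,2]<.06)&(v<330)
P=W[t][:,:2]*1000; a=P[:,1]>np.percentile(P[:,1],90); print("all body rect",cv2.minAreaRect(P.astype(np.float32)))
# orientation of far (+y) face : points z .015-.05
f=(np.hypot(W[...,0]-.406,W[...,1]+.2365)<.05)&(W[...,2]>.015)&(W[...,2]<.05)&(v<330)&(u>150)&(u<500)
Q=W[f]; print("far face n",len(Q)); k=np.polyfit(Q[:,0],Q[:,1],1); print("slope deg",np.degrees(np.arctan(k[0])),"x range",np.percentile(Q[:,0],[1,99]),"y at mid",np.polyval(k,.4063))
E
python3 to.py 0.4063 -0.2365 0.016 0
```

```text
clock: 31.2
tcp_pos: [0.4568, -0.1601, 0.2044]
orientation: [-0.0, 0.707, 0.707, -0.0]
wrist_force: [0.4, -0.5, 0.3]
finger_gap: 0.0697
clock: 32.0
tcp_pos: [0.4059, -0.2361, 0.2048]
orientation: [-0.0, 0.707, 0.708, 0.0]
wrist_force: [0.6, 0.9, 0.3]
finger_gap: 0.0701
cap mean [ 0.4054 -0.2366  0.0759] mid [ 0.4055 -0.2372  0.0748] size [0.0341 0.0353 0.0056] n 2364
1404
body top rect ((405.2109680175781, -237.60174560546875), (46.162113189697266, 45.8803596496582), 82.47213745117188)
all body rect ((405.25732421875, -237.74330139160156), (46.57105255126953, 46.05947494506836), 82.62710571289062)
far face n 433
slope deg -7.084943776654064 x range [0.38623062 0.42912789] y at mid -0.21480601806445765
t 32.0 tcp [ 0.4058 -0.2362  0.2048] head 0.06 F [-0.2 -0.1  0.4] gap 0.0704
shift [-0.0003  0.0005  0.1888] turn [ 0.   -0.01  0.06]
```

View pics/w10.png

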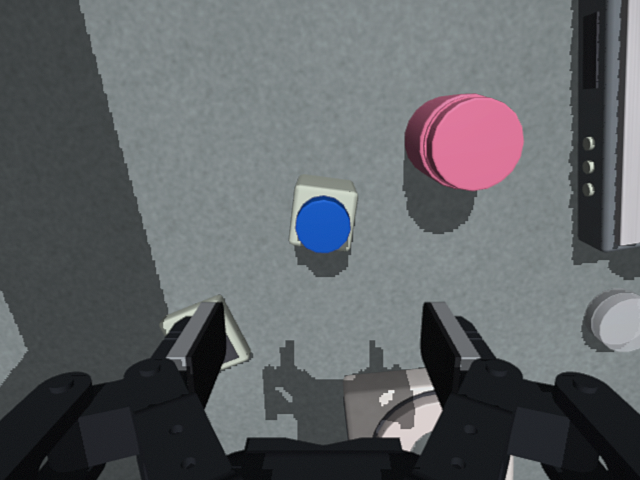

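The loose bottle's body is at (290–357, 177–250), centre (0.4052, −0.2376), with its faces turned −7.4°. Nothing else is near the jaws. I'll turn to match and descend.

```bash
python3 -m creep '[[-0.0014,-0.0006,0.03,0,0,7.4],[-0.0014,-0.0006,0.07,0,0,7.4],[-0.0014,-0.0006,0.11,0,0,7.4],[-0.0014,-0.0006,0.145,0,0,7.4],[-0.0014,-0.0006,0.17,0,0,7.4],[-0.0014,-0.0006,0.182,0,0,7.4],[-0.0014,-0.0006,0.187,0,0,7.4],[-0.0014,-0.0006,0.189,0,0,7.4]]'
python3 to.py 0.4052 -0.2376 0.016 -7.4
```

```text
clock: 32.85
tcp_pos: [0.4049, -0.238, 0.0156]
orientation: [-0.0, 0.751, 0.66, 0.0]
wrist_force: [-0.9, 0.4, 0.9]
finger_gap: 0.0698
t 32.9 tcp [ 0.4049 -0.238   0.0156] head -7.39 F [-0.9  0.4  0.9] gap 0.0698
shift [ 0.0004  0.0003 -0.0004] turn [-0.02 -0.03  0.01]
```

```bash
python3 -m creep '[[0,0,0,0,0,0],[0,0,0,0,0,0],[0,0,0,0,0,0],[0,0,0,0,0,0],[0,0,0,0,0,0],[0,0,0,0,0,0],[0,0,0,0,0,0],[0,0,0,0,0,0]]' 0.03 40
python3 to.py 0.4052 -0.2376 0.016 -7.4
python3 -m creep '[[0,0,-0.003,0,0,0],[0,0,-0.01,0,0,0],[0,0,-0.03,0,0,0],[0,0,-0.06,0,0,0],[0,0,-0.095,0,0,0],[0,0,-0.13,0,0,0],[0,0,-0.15,0,0,0],[0,0,-0.16,0,0,0]]'
python3 to.py 0.6643 -0.1555 0.18 9.85
```

```text
clock: 33.65
tcp_pos: [0.4056, -0.2389, 0.0168]
orientation: [0.001, 0.751, 0.66, 0.0]
wrist_force: [0.6, 0.7, 5.5]
finger_gap: 0.0458
t 33.6 tcp [ 0.4056 -0.2389  0.0168] head -7.43 F [0.6 0.7 5.5] gap 0.0458
shift [ 0.0012 -0.0005  0.0008] turn [ 0.11  0.05 -0.03]
clock: 34.45
tcp_pos: [0.4054, -0.2389, 0.1782]
orientation: [0.002, 0.751, 0.66, 0.0]
wrist_force: [1.2, -0.2, -2.1]
finger_gap: 0.0456
t 34.5 tcp [ 0.4054 -0.2389  0.1782] head -7.43 F [ 1.2 -0.2 -2.1] gap 0.0456
shift [ 0.1162  0.246  -0.0013] turn [  0.14   0.12 -17.28]
```

```bash
python3 -m creep '[[0.005,0.012,0,0,0,-2],[0.02,0.042,0,0,0,-5],[0.036,0.08,0,0,0,-8],[0.055,0.12,0,0,0,-11],[0.075,0.16,0,0,0,-14],[0.095,0.2,0,0,0,-17],[0.108,0.23,0,0,0,-17.3],[0.115,0.245,0,0,0,-17.3]]'
python3 to.py 0.6643 -0.1565 0.18 9.85
python3 - <<'E'
from wm import *
env.read_camera("wrist")
i,d,p=look("w11")
print(env.get_state()["tcp_pos"])
E
```

```text
clock: 35.25
tcp_pos: [0.6648, -0.1536, 0.1724]
orientation: [-0.001, 0.642, 0.767, -0.0]
wrist_force: [0.1, -0.1, -0.6]
finger_gap: 0.0455
t 35.2 tcp [ 0.6648 -0.1536  0.1724] head 10.09 F [ 0.1 -0.1 -0.6] gap 0.0455
shift [-0.0027 -0.001  -0.0076] turn [-0.12 -0.12  0.24]
[ 0.66417786 -0.15392376  0.17228253]
```

View pics/w11.png

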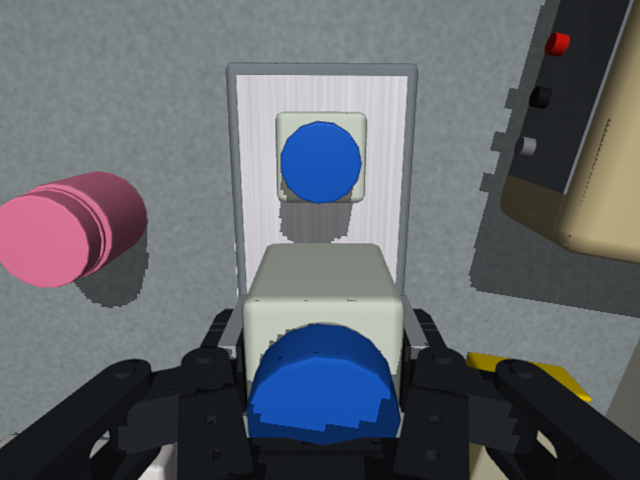

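The +y neighbour is at (321,157), square to the plate (236–408 wide). The held bottle at (324,290) is nearly in line. I'll compute the offsets from depth.

```bash
python3 - <<'E'
from wm import *
i,d,p=load("w11"); W=world(d,p); s=env.get_state(); v,u=np.mgrid[:480,:640]
h=np.radians(9.85); ex=np.array([np.cos(h),np.sin(h)]); ey=np.array([-np.sin(h),np.cos(h)])
t=(abs(W[...,2]-.101)<.004)&(v>100)&(v<215)&(u>265)&(u<380); r=cv2.minAreaRect((W[t][:,:2]*1000).astype(np.float32)); print("NL body top",r)
c=np.array(r[0])/1000; a=r[2]; a=(a+45)%90-45; print("angle",a,"gap from NL",c-.053*ey)
cap(i,d,p,321,160,70,.121)
t=(abs(W[...,2]-.045)<.004)&(v>70)&(v<290)&(u>225)&(u<420); print("warmer top x' extent",np.percentile(W[t][:,:2]@ex,[.5,99.5]), "centre gap x'",np.array([.6643,-.1555])@ex,"NL x'",c@ex, "warmer y'max",np.percentile(W[t][:,:2]@ey,99.8)-.105,"gap y'",np.array([.6643,-.1555])@ey)
# held bottle far face
t=(v>250)&(v<292)&(u>268)&(u<380); Q=W[t]; Q=Q[(Q[:,2]>.155)&(Q[:,2]<.21)]; k=np.polyfit(Q[:,0],Q[:,1],1)
print("held face heading",np.degrees(np.arctan(k[0])),"y' of face",np.median(Q[:,:2]@ey),"-> bottle y'",np.median(Q[:,:2]@ey)-.023,"tcp x'y'",s["tcp_pos"][:2]@ex,s["tcp_pos"][:2]@ey,"z low",Q[:,2].min())
e=[np.round(px2w(p,U,299,.2133)[:2]@ex,4) for U in(246,402)]; print("held x' edges",e)
# top cam neighbours body
E
python3 to.py 0.6643 -0.1565 0.0668 9.85
```

```text
NL body top ((655.7933959960938, -104.34080505371094), (45.933475494384766, 45.86652374267578), 9.606002807617188)
angle 9.606002807617188 gap from NL [ 0.66486007 -0.15655953]
cap mean [ 0.6559 -0.1039  0.121 ] mid [ 0.6559 -0.1042  0.121 ] size [0.0343 0.0346 0.0031] n 5092
warmer top x' extent [0.57669401 0.67974753] centre gap x' 0.6279062591456818 NL x' 0.6282768220841844 warmer y'max -0.27615794599908594 gap y' -0.2668491516300472
held face heading 10.120896048217016 y' of face -0.24090347626380781 -> bottle y' -0.26390347626380783 tcp x'y' 0.6280555679411048 -0.2652752554694843 z low 0.16739376081671614
held x' edges [np.float64(0.6095), np.float64(0.6507)]
t 35.4 tcp [ 0.6642 -0.1539  0.1723] head 10.09 F [-0.4  0.2 -1.7] gap 0.0455
shift [-2.800e-03 -1.000e-04  1.055e-01] turn [-0.15 -0.12  0.24]
```

```bash
python3 -m creep '[[-0.002,0,0.002,0,0,0.2],[-0.0038,0,0.006,0,0,0.35],[-0.0038,0,0.011,0,0,0.35],[-0.0038,0,0.015,0,0,0.35],[-0.0038,0,0.018,0,0,0.35],[-0.0038,0,0.02,0,0,0.35],[-0.0038,0,0.02,0,0,0.35],[-0.0038,0,0.02,0,0,0.35]]'
cat > chk.py <<'E'
import sys
from wm import *
s=env.get_state(); i,d,p=look(sys.argv[1]); W=world(d,p); v,u=np.mgrid[:480,:640]
h=np.radians(9.75); ex=np.array([np.cos(h),np.sin(h)]); ey=np.array([-np.sin(h),np.cos(h)]); X=W[...,:2]@ex; Y=W[...,:2]@ey
t=(abs(W[...,2]-.101)<.004)&(Y>-.25)&(Y<-.17)&(abs(X-.628)<.04)&(v<330); r=cv2.minAreaRect((W[t][:,:2]*1000).astype(np.float32)); c=np.array(r[0])/1000
print("NL x'y'",np.round([c@ex,c@ey],4),"size",np.round(r[1],1),"ang",round((r[2]+45)%90-45,2),"gap y'",round(c@ey-.053,4))
zc=s["tcp_pos"][2]-.0168; m=(Y>-.256)&(Y<-.225)&(abs(X-.628)<.019)&(W[...,2]>zc+.012)&(W[...,2]<zc+.05)&(v<330); Q=W[m]
if len(Q)>50:
    k=np.polyfit(Q[:,:2]@ex,Q[:,:2]@ey,1); print("held face tilt vs row",round(np.degrees(np.arctan(k[0])),2),"bottle y'",round(np.median(Q[:,:2]@ey)-.023,4),len(Q))
M=rot(s["orientation"]).as_matrix(); print("tcp x'y'z",np.round([s["tcp_pos"][:2]@ex,s["tcp_pos"][:2]@ey,s["tcp_pos"][2]],4),"head",round(np.degrees(np.arctan2(M[1,1],M[0,1])),2),"tilt",np.round(M[:2,2],4),"F",np.round(s["wrist_force"],1),"t",s["clock"])
E
python3 chk.py w12
```

```text
clock: 36.15
tcp_pos: [0.6632, -0.1598, 0.1561]
orientation: [0.0, 0.646, 0.763, 0.0]
wrist_force: [-0.1, -0.1, -1.2]
finger_gap: 0.0455
NL x'y' [ 0.6286 -0.2138] size [45.9 45.8] ang 9.64 gap y' -0.2668
held face tilt vs row -0.31 bottle y' -0.2688 4974
tcp x'y'z [ 0.6266 -0.2698  0.1561] head 9.52 tilt [ 0.0003 -0.    ] F [-0.1 -0.1 -1.2] t 36.15
```

```bash
python3 -m creep '[[0.001,0.001,0.001,0,0,-0.1],[0.002,0.0017,0.003,0,0,-0.1],[0.002,0.0017,0.005,0,0,-0.1],[0.002,0.0017,0.006,0,0,-0.1],[0.002,0.0017,0.007,0,0,-0.1],[0.002,0.0017,0.007,0,0,-0.1],[0.002,0.0017,0.007,0,0,-0.1],[0.002,0.0017,0.007,0,0,-0.1]]'
python3 chk.py w13
```

```text
clock: 37.0
tcp_pos: [0.6646, -0.1575, 0.149]
orientation: [0.0, 0.645, 0.764, 0.0]
wrist_force: [-0.3, -0.1, -2.0]
finger_gap: 0.0457
NL x'y' [ 0.6287 -0.2139] size [46.  45.4] ang 9.58 gap y' -0.2669
held face tilt vs row -0.1 bottle y' -0.2668 5025
tcp x'y'z [ 0.6283 -0.2678  0.149 ] head 9.62 tilt [0.0002 0.    ] F [-0.3 -0.1 -2. ] t 37.0
```

The bottle is lined up: y' −0.2668 against −0.2669, tilt 0.1°. Now straight down.

```bash
python3 -m creep '[[0,0,0.003,0,0,0],[0,0,0.008,0,0,0],[0,0,0.014,0,0,0],[0,0,0.02,0,0,0],[0,0,0.026,0,0,0],[0,0,0.03,0,0,0],[0,0,0.033,0,0,0],[0,0,0.034,0,0,0]]'
python3 chk.py w14
```

```text
clock: 37.85
tcp_pos: [0.6644, -0.1574, 0.1144]
orientation: [-0.0, 0.645, 0.764, -0.0]
wrist_force: [-0.2, -0.3, -1.7]
finger_gap: 0.0453
NL x'y' [ 0.6287 -0.2179] size [46.  53.9] ang 9.72 gap y' -0.2709
held face tilt vs row 0.92 bottle y' -0.2666 6319
tcp x'y'z [ 0.6281 -0.2677  0.1144] head 9.62 tilt [-0.0005  0.0003] F [-0.2 -0.3 -1.7] t 37.85
```

```bash
python3 -m creep '[[0,0,0.003,0,0,0],[0,0,0.01,0,0,0],[0,0,0.019,0,0,0],[0,0,0.028,0,0,0],[0,0,0.036,0,0,0],[0,0,0.042,0,0,0],[0,0,0.046,0,0,0],[0,0,0.0475,0,0,0]]'
python3 to.py 0.6645 -0.1575 0.0618 9.7
python3 -m creep '[[0,0,0.0005,0,0,0],[0,0,0.001,0,0,0],[0,0,0.0015,0,0,0],[0,0,0.002,0,0,0],[0,0,0.0025,0,0,0],[0,0,0.003,0,0,0],[0,0,0.0035,0,0,0],[0,0,0.0038,0,0,0]]'
python3 to.py 0.6645 -0.1575 0.0618 9.7
```

```text
clock: 38.7
tcp_pos: [0.6643, -0.1574, 0.0667]
orientation: [-0.0, 0.645, 0.764, -0.0]
wrist_force: [0.3, -0.5, -2.6]
finger_gap: 0.0456
t 38.7 tcp [ 0.6643 -0.1574  0.0667] head 9.62 F [ 0.3 -0.5 -2.6] gap 0.0456
shift [-0.0002  0.0002  0.0049] turn [-0.04 -0.03 -0.08]
clock: 39.5
tcp_pos: [0.6645, -0.1575, 0.0635]
orientation: [-0.0, 0.645, 0.764, 0.0]
wrist_force: [-0.5, -0.7, -0.9]
finger_gap: 0.0461
t 39.5 tcp [ 0.6645 -0.1575  0.0635] head 9.62 F [-0.5 -0.7 -0.9] gap 0.0461
shift [-0.     -0.      0.0017] turn [-0.   -0.   -0.08]
```

```bash
python3 -m creep '[[0,0,0.0002,0,0,0],[0,0,0.0004,0,0,0],[0,0,0.0006,0,0,0],[0,0,0.0008,0,0,0],[0,0,0.001,0,0,0],[0,0,0.0012,0,0,0],[0,0,0.0014,0,0,0],[0,0,0.0016,0,0,0]]'
python3 to.py 0.6645 -0.1575 0.0618 9.7
```

```text
clock: 40.3
tcp_pos: [0.6646, -0.1574, 0.062]
orientation: [-0.0, 0.645, 0.764, 0.0]
wrist_force: [-0.3, -0.2, -2.1]
finger_gap: 0.0459
t 40.3 tcp [ 0.6646 -0.1574  0.062 ] head 9.62 F [-0.3 -0.2 -2.1] gap 0.0459
shift [-0.     -0.0001  0.0002] turn [ 0.   -0.01 -0.08]
```

```bash
python3 -m creep '[[0,0,0.0001,0,0,0],[0,0,0.0002,0,0,0],[0,0,0.0003,0,0,0],[0,0,0.0004,0,0,0],[0,0,0.0005,0,0,0],[0,0,0.0006,0,0,0],[0,0,0.0007,0,0,0],[0,0,0.0008,0,0,0]]'
python3 to.py 0.6645 -0.1575 0.0618 9.7
```

```text
clock: 41.1
tcp_pos: [0.6646, -0.1575, 0.0619]
orientation: [0.0, 0.645, 0.764, 0.0]
wrist_force: [-3.3, 1.2, 6.1]
finger_gap: 0.0458
t 41.1 tcp [ 0.6646 -0.1575  0.0619] head 9.63 F [-3.3  1.2  6.1] gap 0.0458
shift [-0.     -0.0001  0.0001] turn [ 0.02  0.01 -0.07]
```

```bash
python3 -m creep '[[0,0,0,0,0,0],[0,0,0,0,0,0],[0,0,0,0,0,0],[0,0,0,0,0,0],[0,0,0,0,0,0],[0,0,0,0,0,0],[0,0,0,0,0,0],[0,0,0,0,0,0]]' 0.07
python3 -m creep '[[0,0,-0.003,0,0,0],[0,0,-0.01,0,0,0],[0,0,-0.025,0,0,0],[0,0,-0.05,0,0,0],[0,0,-0.08,0,0,0],[0,0,-0.11,0,0,0],[0,0,-0.125,0,0,0],[0,0,-0.14,0,0,0]]'
python3 -m creep '[[-0.02,-0.02,0,0,0,0],[-0.05,-0.05,0,0,0,0],[-0.08,-0.09,0,0,0,0],[-0.1,-0.13,0,0,0,0],[-0.12,-0.17,0,0,0,0],[-0.12,-0.17,0,0,0,0],[-0.12,-0.17,0,0,0,0],[-0.12,-0.17,0,0,0,0]]'
python3 to.py 0.6645 -0.1575 0.0618 9.7
python3 - <<'E'
from h import *
i,d=env.read_camera("top"); d=d.astype(float); i2,_=env.read_camera("scene"); np.savez("pics/top1.npz",i=i,d=d)
a=cv2.resize(i[140:300,130:550],(800,305),interpolation=cv2.INTER_CUBIC); b=cv2.resize(i2[130:400,40:500],(500,293)); b=cv2.copyMakeBorder(b,0,0,0,300,cv2.BORDER_CONSTANT); cv2.imwrite("pics/fin.png",np.vstack([a,b]))
p=env.camera_params("top"); v,u=np.mgrid[:480,:640]
W=(np.array(p["position"])+rot(p["orientation"]).apply(np.stack([(u-p["cx"])/p["fx"]*d,-(v-p["cy"])/p["fy"]*d,-d],-1).reshape(-1,3))).reshape(480,640,3)
hsv=cv2.cvtColor(i,cv2.COLOR_BGR2HSV); bl=(hsv[...,0]>95)&(hsv[...,0]<125)&(hsv[...,1]>130)
for n,c,z in [("L",(.5117,-.455),.13),("M",(.516,.4557),.12),("S",(.6617,.1413),.11),("B",(.6643,-.1555),.121),("NL",(.6552,-.1034),.121),("NR",(.6733,-.2076),.121)]:
    t=bl&(np.hypot(W[...,0]-c[0],W[...,1]-c[1])<.035)&(abs(W[...,2]-z)<.008); print(n,t.sum(),np.round(W[t].mean(0),4))
E
```

```text
clock: 41.9
tcp_pos: [0.6646, -0.1575, 0.0612]
orientation: [-0.0, 0.645, 0.764, 0.0]
wrist_force: [0.1, 1.1, 0.5]
finger_gap: 0.0701
clock: 42.7
tcp_pos: [0.665, -0.1576, 0.2036]
orientation: [0.001, 0.645, 0.764, 0.0]
wrist_force: [0.2, 0.3, 0.3]
finger_gap: 0.07
clock: 43.5
tcp_pos: [0.5178, -0.3039, 0.2018]
orientation: [0.001, 0.645, 0.764, 0.0]
wrist_force: [-0.2, -0.9, -0.2]
finger_gap: 0.0703
t 43.5 tcp [ 0.5178 -0.3039  0.2018] head 9.65 F [-0.2 -0.9 -0.2] gap 0.0703
shift [0.1198 0.169  0.1401] turn [ 0.06  0.03 -0.05]
L 0 [nan nan nan]
M 222 [0.5159 0.4532 0.1204]
S 107 [0.6602 0.1407 0.1097]
B 160 [ 0.664  -0.1555  0.1211]
NL 161 [ 0.6554 -0.1032  0.121 ]
NR 163 [ 0.6734 -0.2074  0.1208]<stdin>:8: RuntimeWarning: Mean of empty slice.
  ret = um.true_divide(
```

View pics/fin.png

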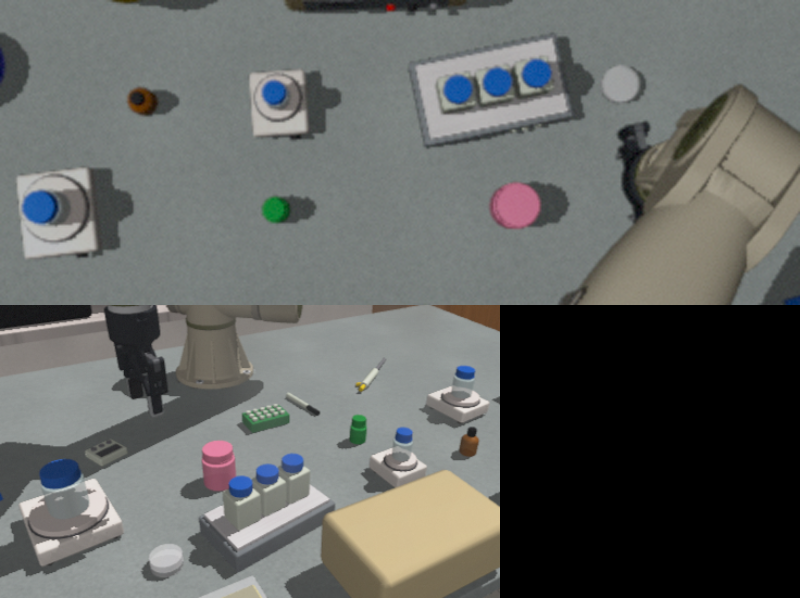

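All four stand where they should and the neighbours haven't moved. The arm is clear, so I'm handing in.

```bash
python3 -c "
from workcell import env
print(env.hand_in())"
```

```text
the job is handed in; nothing more can be done
None
```

The three blue-capped jars are on the hotplates of their size and the loose square bottle is in the warmer gap. I handed the job in at about 44 s, with the arm clear and nothing seen fallen in the last pictures.

- **Bottle and neighbours:** in the last top view the bottle is within about 0.5 mm of the gap centre. It was about 0.1° off the row line when last measured, just before lowering. The two neighbours shifted no more than 0.3 mm, which is within measuring noise.
- **Jars:** offsets from the plate centre, measured with the wrist camera just after each release, were about 2 mm for the large jar and 1 mm each for the middle-sized and small ones. All three looked upright in the last scene view.
- **Checks that disagreed or failed:** the top camera puts the middle-sized jar about 3 mm and the small one about 2 mm off centre. The arm hid the large jar from the last top view, so its position rests on the wrist view and the scene picture. I took these offsets as good enough and did not re-grip anything.
- **Forces:** measured wrist forces at the end of each move stayed under about 8 N.

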